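# Load the slanted cup magazine in order

## Robot

A 7-joint arm with a two-finger parallel gripper is mounted at the origin on a cart in front of the work surface, level with it; the furniture and walls round the work are solid. World frame = base frame: x ahead of the robot, y to its left, z up, the work surface at z = 0. Lengths are in m, angles in rad, forces in N, time in s.
With the tool pointing down it reaches from about 0.425 to 1.025 m from the base axis. Payload 9.4 kg.
Tool frame: the origin (TCP) lies at the very end of the fingers, on their centre line; the grasp point (between the pads) lies 19 mm behind it; x points along the fingers, y is the direction in which the jaws open and shut, and the axes are right-handed (so a half turn about x gives the same grasp; the last joint's range is limited). The gripper opens to 85 mm and grips with 20 to 120 N. Pads are 22 mm wide; open, the fingers measure 114 mm over their backs; the gripper's body (76 mm by 85 mm) begins 54 mm behind the grasp point. The pads swing forward as they close: fully open they stand 13 mm farther back than shut.
Start: joints at [1.051, 0.599, -0.003, 1.599, 0.002, 0.943, -0.08], TCP at [0.311, -0.655, 0.231] pointing down, gripper open.
Joint ranges: [-2.57, 2.57], [-0.35, 1.97], [-1.29, 1.29], [0.11, 2.56], [-1.05, 4.19], [0.11, 1.86], [-2.63, 2.63]. Speed limits (rad/s): [2.22, 2.22, 3.01, 3.01, 3.14, 3.14, 3.14].

## Interface

Orientations are given as [roll, pitch, yaw] about the fixed x, y, z axes, in that order (R = Rz(yaw) Ry(pitch) Rx(roll)).
In Python, from station import observe, optics, ticket gives the robot as it stands.
- The arm moves only by the tool play_rows, never from a script. Its argument "increments" is a list of rows, each a list of 2 entries, a list of its own where there are three numbers: the shift along the tool's x, y, z in cm, then the turn, a rotation vector about the tool's x, y, z in units of 8 degrees (1.0 is 8 degrees). A call has 1 to 5 rows; each row is the pose to reach, as a shift and turn from the pose commanded when the call began, along the tool's axes at that moment; what a row does not reach only later rows make up. A row lasts 1/10 s, in which the tool goes at most 50 mm and 8.59 degrees, less where a joint would pass 70% of its speed; a pose out of reach is approached as far as the arm can. A call with a gripper value outside its range is refused whole. "hand" is the opening in per cent of the stroke, from 0 (shut) to 100 (fully open), set as the call begins (left out, the last holds). The fingers move at their own pace and stop on an object; "grip_force" is the grip in N (left out, the last holds). Time passes only in rows, so rows that repeat a pose let the fingers close. It gives the time, the measured TCP pose, the force and the opening at its end, in the units of the state.
- observe(): the state, without advancing time (a new reading comes with each control period).
- optics.camera(name): name is "scene" or "top" or "wrist"; returns the picture (420x560x3 uint8, red, green, blue); there is no depth.
- optics.camera_info(name): a dict with "fovy" (degrees; the focal length in pixels is half the picture's height over the tangent of half this angle, whatever the lens; pixels are square), "cx", "cy" (the principal point, pixels), "R" (3x3) and "t" (3): a world point X has camera coordinates R X + t. Camera axes: x right, y down, z forward; pixel columns grow to the right and rows downward; lengths in m; the calibration is good to about 2 mm. A picture is of the moment at which its call begins: read the wrist's pose just before it. camera_info takes no time and is no camera call; for the wrist camera it gives the pose at the moment of the call.
- ticket.job_done(): hands the job in, once; it reports no verdict.
The state is a dict: "clock": time; "joint_pos": joint angles; "joint_velocities": joint speeds; "effort": joint torques, N m; "eef_pos": TCP position; "eef_rot": TCP orientation; "ft_force": force on the tool from outside, world axes, zero at the start; "torque": the same for the moment, N m; "width": finger opening in m.
Only numpy, scipy, OpenCV 4.12 (cv2) and the standard library are available. Lean on these libraries where they do the work, as an engineer would, in place of code of your own. Each camera call takes 0.05 s, during which the arm holds its last target.

## Task

Load the slanted cup magazine: slide the yellow-lidded specimen cup down the channel first, lid up, until it stands on the bottom stop, and let it go; then set the red-lidded cup in the channel on top of the yellow lid, lid up, so that red will be the first one taken. Leave both cups in line with the channel and at rest, and leave all the other things where they stand.

Things in the scene. Friction and masses are not known exactly. Their poses are not given: they have to be found in the camera images.
- yellow_cup: The specimen cup with a yellow screw lid. Lid 66 mm across and 20 high (38 to 58 mm above the foot), white body below it 56 mm across; total height 58 mm, about 60 g. Stands upright on the worktop at the start, right of the magazine; which of the two cups is nearer to it varies. Origin at the centre of its underside, z up through the lid.
- red_cup: The specimen cup with a red screw lid. Lid 66 mm across and 20 high (38 to 58 mm above the foot), white body below it 56 mm across; total height 58 mm, about 60 g. Stands upright on the worktop at the start, right of the magazine; which of the two cups is nearer to it varies. Origin at the centre of its underside, z up through the lid.
- cup_magazine: The slanted cup magazine: a fixed grey base plate (112 x 86 mm, 6 thick) with two upright supports that carry the white channel. Origin on the worktop straight below the channel's seat centre; z up; x is the level direction toward the channel's low, open side (to the robot's left). The base reaches from x = -75 to 37 mm.
- channel: White one-cup-wide channel on the magazine, holding two cups end to end. Origin: seat centre on the bottom stop, 46 mm above the worktop. z runs up the channel, leaning 30 degrees from vertical, upper end to the robot's right; x is square to it, on the open side, up and to the left; y across. Cups in place lie on the z axis: first cup's underside at z = 0, second's at z = 58 mm, on the first's lid.
- slide_end (a point): Middle of the upper end of the white slide under the cups, at channel x = -35, z = 102 mm. The slide lies at x = -35 mm all the way from the bottom stop. Low rails at its sides (inner faces at channel y = +-36 mm) rise only to x = -19 mm, up to z = 90 mm, so fingers pass along both sides of a cup. A cup let go may slip 2 to 7 mm onto the slide.
- keeper_end (a point): Middle of the upper end, inner face, of the steel keeper strip over the channel's open side, at channel x = 39, z = 48 mm. The strip is 30 mm wide (along y) and 5 thick and runs from the bottom stop to here, so the lower place can be entered only down the channel, along its axis.
- white_cup: Bystander: small specimen cup with a white lid, 54 mm wide, 47 high. Origin at the centre of its underside.
- strip_canister: Bystander: white test-strip canister with a green lid, 48 mm wide, 98 high. Origin at the centre of its underside.
- tape_roll: Bystander: beige roll of paper tape lying flat, 67 mm across, 18 high. Origin at the centre of its underside.
- blue_pen: Bystander: blue pen lying on the worktop, 140 mm long, 11 thick. Origin at the centre of its underside.
- blue_dropper: Bystander: small white dropper bottle with a blue cap, 27 mm wide, 62 high. Origin at the centre of its underside.
- marker: Bystander: white marker pen with a black cap, lying, 135 mm long, 20 thick. Origin at the centre of its underside.
- bench_timer: Bystander: white count-down timer lying flat, 66 x 66 mm, 18 high. Origin at the centre of its underside.
- slide_carton: Bystander: orange and white carton of glass slides, 33 x 82 mm, 56 high. Origin at the centre of its underside.

How it is judged:
By the outcome, as a careful person would: the job done as asked, in the order asked, and still so for the second after the job is handed in, with the robot touching nothing.
It also fails if it takes over 53 s, if anything falls off the work surface, if the arm or the gripper's body presses on something with over 40 N, if the wrist force passes 120 N, or if a joint passes its speed limit or range.

## Working session

There is one attempt and no reset: what is moved stays moved. The work goes in short steps, Python scripts to look and compute and a tool call to move; the robot and the scene stay as the last step left them, time stands still between calls to the robot, and variables do not carry over. Pictures are saved under pics/ and viewed, and the job is handed in when it is done.

Besides the shell and the picture viewer there is one more tool, called by a JSON object that holds its "fn" and its "kwargs". play_rows: Moves the arm, as the interface text tells. Its arguments: {"type":"object","properties":{"increments":{"type":"array","items":{"type":"array"}},"hand":{"type":"number"},"grip_force":{"type":"number"}},"required":["increments"]}

```bash
ls; mkdir -p pics; python3 - <<'E'
from station import observe, optics
import cv2
s=observe(); print(s)
for n in ["scene","top","wrist"]:
    i=optics.camera_info(n); print(n,i)
    im=optics.camera(n); cv2.imwrite(f"pics/{n}0.png",cv2.cvtColor(im,cv2.COLOR_RGB2BGR))
E
```

```text
pics
{'clock': 0.0, 'joint_pos': array([ 1.05129294,  0.60010966, -0.00252702,  1.60012741,  0.00178311,
        0.94288446, -0.07980034]), 'joint_velocities': array([-0.00038254,  0.00019541,  0.00091302,  0.00028573,  0.00084755,
       -0.00240189,  0.00017924]), 'effort': array([ 2.22772302e-03, -7.76455235e+01,  1.56494614e+00, -2.58013272e+01,
        1.22121535e-02,  9.02052037e-03,  2.18047703e-06]), 'eef_pos': array([ 0.31042492, -0.65466614,  0.23042923]), 'eef_rot': array([-1.48163159,  1.56926961,  2.10279929]), 'ft_force': array([0.03287536, 0.72337267, 0.49564171]), 'torque': array([0.04429356, 0.00473856, 0.03745865]), 'width': 0.08562160012954922}
scene {'fovy': 50.85261561526707, 'cx': 282.3100258242611, 'cy': 209.60345370320604, 'R': array([[-0.87130839, -0.49069278,  0.00650275],
       [-0.25517175,  0.44170248, -0.86010831],
       [ 0.41917665, -0.7510789 , -0.51007001]]), 't': array([0.49994916, 0.22918845, 0.90460827])}
top {'fovy': 56.3944519531103, 'cx': 277.8834027529938, 'cy': 205.32282100533624, 'R': array([[-0.0480747 , -0.99883726, -0.00360008],
       [-0.97505234,  0.04771127, -0.21678692],
       [ 0.21670662, -0.0069117 , -0.97621231]]), 't': array([0.02319974, 0.57877688, 0.91894421])}
wrist {'fovy': 69.42361841991051, 'cx': 278.8245884104305, 'cy': 213.51900574040778, 'R': array([[ 0.42912221, -0.90324554, -0.00127339],
       [-0.85756752, -0.40786292,  0.31340993],
       [-0.28360549, -0.13339915, -0.94961708]]), 't': array([-0.72523074, -0.04053184,  0.38097639])}
```

View pics/scene0.png

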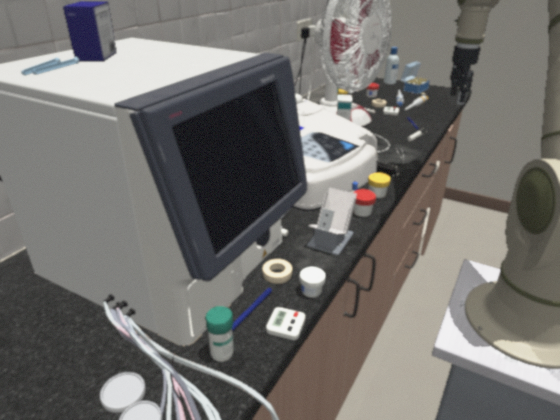

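View pics/top0.png

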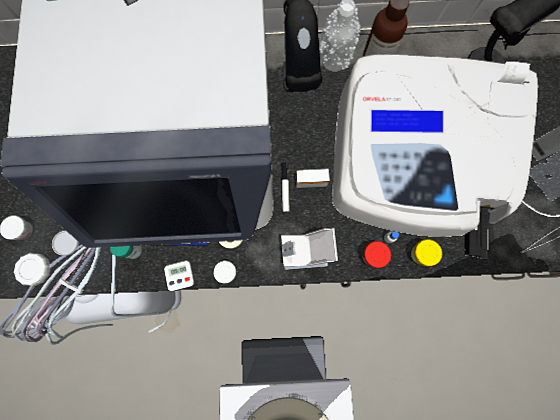

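View pics/wrist0.png

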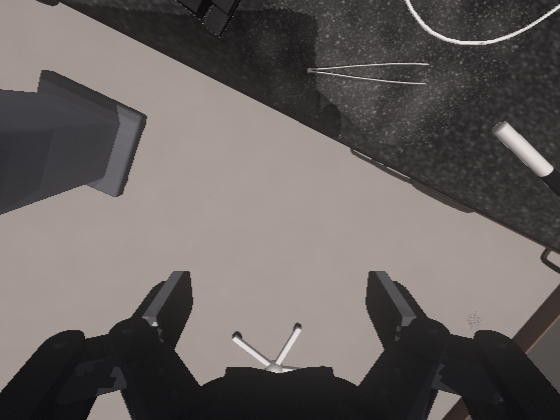

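```bash
cat > h.py <<'E'
from station import observe, optics
import cv2, numpy as np
def K(i):
    f=210/np.tan(np.radians(i['fovy']/2)); return f
def ray(i,u,v):
    f=K(i); d=np.array([(u-i['cx'])/f,(v-i['cy'])/f,1.]); R=np.array(i['R']);t=np.array(i['t'])
    return -R.T@t, R.T@d
def onz(i,u,v,z):
    c,d=ray(i,u,v); return c+d*(z-c[2])/d[2]
def proj(i,X):
    p=np.array(i['R'])@np.asarray(X,float)+i['t']; f=K(i); return np.array([i['cx']+f*p[0]/p[2],i['cy']+f*p[1]/p[2]])
def masks(im):
    h=cv2.cvtColor(im,cv2.COLOR_RGB2HSV)
    y=cv2.inRange(h,(20,140,90),(35,255,255))
    r=cv2.inRange(h,(0,170,80),(8,255,255))|cv2.inRange(h,(172,170,80),(180,255,255))
    return {'y':y,'r':r}
def blobs(m,amin=60):
    n,l,s,c=cv2.connectedComponentsWithStats(m)
    return [(s[k,4],s[k,:4].tolist(),c[k].round(1).tolist()) for k in range(1,n) if s[k,4]>amin]
E
python3 - <<'E'
from h import *
for n in ['top','scene']:
    im=cv2.cvtColor(cv2.imread(f'pics/{n}0.png'),cv2.COLOR_BGR2RGB); i=optics.camera_info(n)
    for k,m in masks(im).items():
        for b in blobs(m): print(n,k,b, onz(i,*b[2],0.058 if n=='top' else .05).round(4))
im=cv2.imread('pics/top0.png')
c=im[190:290,260:460]; cv2.imwrite('pics/topz.png',cv2.resize(c,(800,400),interpolation=cv2.INTER_CUBIC))
im=cv2.imread('pics/scene0.png')
c=im[160:260,290:410]; cv2.imwrite('pics/scz.png',cv2.resize(c,(720,600),interpolation=cv2.INTER_CUBIC))
E
```

```text
top y (np.int32(594), [414, 239, 29, 27], [428.0, 252.4]) [ 0.4443 -0.3671  0.058 ]
top r (np.int32(563), [364, 241, 27, 27], [377.2, 254.2]) [ 0.4459 -0.2423  0.058 ]
scene y (np.int32(246), [369, 172, 22, 15], [379.5, 179.1]) [ 0.4451 -0.375   0.05  ]
scene r (np.int32(84), [358, 190, 17, 12], [365.5, 196.5]) [ 0.4438 -0.2492  0.05  ]
```

View pics/topz.png

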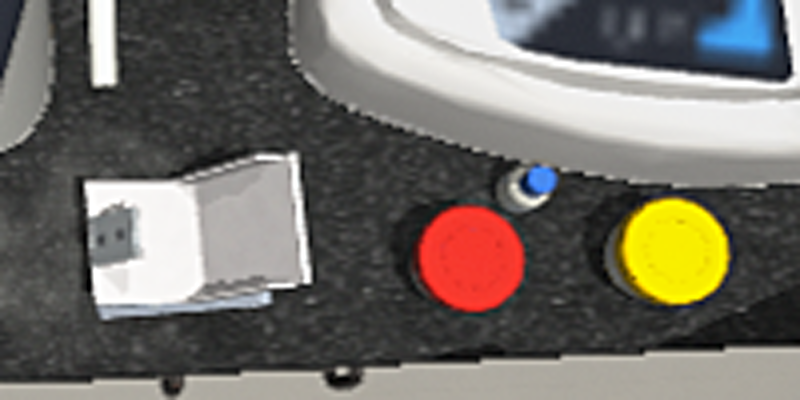

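View pics/scz.png

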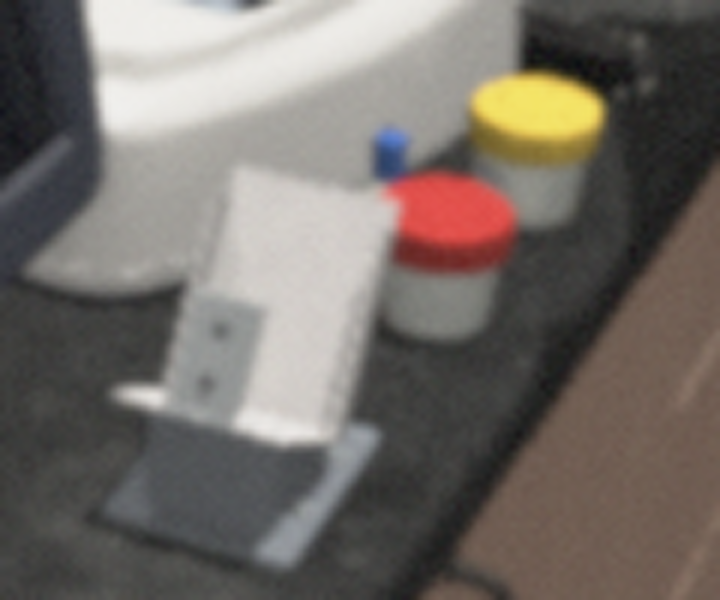

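```bash
cat >> h.py <<'E'
from scipy.spatial.transform import Rotation as Ro
def tool(s=None):
    s=s or observe(); return np.array(s['eef_pos']), Ro.from_euler('xyz',s['eef_rot']).as_matrix()
def delta(p1,R1,s=None,p0=None,R0=None):
    "shift (cm) and turn (8deg units) in tool axes from commanded/measured pose"
    if p0 is None: p0,R0=tool(s)
    d=R0.T@(np.asarray(p1)-p0)*100; r=Ro.from_matrix(R0.T@R1).as_rotvec()/np.radians(8)
    return d.round(2), r.round(3)
E
python3 - <<'E'
from h import *
p,R=tool(); print(p,'\n',R.round(3))
for n in ['top','scene','wrist']:
    i=optics.camera_info(n); c=-i['R'].T@i['t']; print(n,c.round(3))
print('cam in tool',R.T@(c-p), '\n',(R.T@i['R'].T).round(3))
i=optics.camera_info('top')
for nm,u,v,z in [('dropcap',260+540/4,190+180/4,.06),('dropbase',260+515/4,190+195/4,.02),('analyzer edge near yellow',260+680/4,190+185/4,.03),('front edge',428,190+350/4,0),('base nl',260+103/4,190+318/4,.006),('base nr',260+268/4,190+303/4,.006),('sl top far',260+298/4,190+152/4,.117),('sl top near',260+310/4,190+285/4,.117)]:
    print(nm,onz(i,u,v,z).round(3))
E
```

```text
[ 0.31046752 -0.65477006  0.23063433] 
 [[-0.001  0.428 -0.904]
 [ 0.001 -0.904 -0.428]
 [-1.    -0.001  0.   ]]
top [0.366 0.002 1.023]
scene [0.115 0.824 0.655]
wrist [ 0.385 -0.621  0.374]
cam in tool [-0.14304622  0.00087303 -0.08144952] 
 [[-0.    -0.313  0.95 ]
 [ 1.     0.001  0.   ]
 [-0.001  0.95   0.313]]
dropcap [ 0.491 -0.291  0.06 ]
dropbase [ 0.487 -0.286  0.02 ]
analyzer edge near yellow [ 0.487 -0.388  0.03 ]
front edge [ 0.385 -0.381  0.   ]
base nl [ 0.423 -0.017  0.006]
base nr [ 0.427 -0.124  0.006]
sl top far [ 0.507 -0.134  0.117]
sl top near [ 0.429 -0.135  0.117]
```

```bash
python3 - <<'E'
from h import *
Rd=np.array([[0,1,0],[0,0,-1],[-1,0,0]],float)  # cols: x=(0,0,-1), y=(1,0,0), z=(0,-1,0)
print(np.linalg.det(Rd)); print(delta([.468,-.03,.2],Rd))
E
```

```text
1.0
(array([  3.12, -49.7 , -41.  ]), array([-8.079e+00, -4.000e-03,  8.000e-03]))
```

{"fn": "play_rows", "kwargs": {"increments": [[[0.2,-4,-3],[-1,0,0]],[[0.5,-8,-6],[-2,0,0]],[[0.9,-12,-9.5],[-3,0,0]],[[1.2,-16,-13],[-4,0,0]],[[1.5,-20,-16.5],[-5,0,0]]]}}

```text
clock: 0.65
eef_pos: [0.3714, -0.4112, 0.2167]
eef_rot: [-0.147, 1.571, -2.142]
ft_force: [1.8, -0.0, 0.3]
width: 0.0854
```

```bash
python3 - <<'E'
from h import *
Rd=np.array([[0,1,0],[0,0,-1],[-1,0,0]],float)
s=observe(); print(s['clock'],s['eef_pos'],s['joint_pos'].round(2)); print(delta([.468,-.03,.2],Rd))
E
```

```text
0.65 [ 0.37137696 -0.41124121  0.21671313] [ 0.89  0.42 -0.22  2.    0.13  0.73  0.17]
(array([  1.67,  -6.89, -38.72]), array([-3.039e+00,  1.000e-03,  0.000e+00]))
```

{"fn": "play_rows", "kwargs": {"increments": [[[0.3,-1,-4.5],[-0.8,0,0]],[[0.6,-2,-9],[-1.6,0,0]],[[0.9,-3,-13.5],[-2.4,0,0]],[[1.2,-4,-18],[-3,0,0]],[[1.4,-5,-22],[-3,0,0]]]}}

```text
clock: 1.15
eef_pos: [0.4177, -0.1903, 0.2027]
eef_rot: [2.316, 1.57, 0.738]
ft_force: [0.0, -0.3, 0.1]
width: 0.0853
```

```bash
python3 - <<'E'
from h import *
Rd=np.array([[0,1,0],[0,0,-1],[-1,0,0]],float)
s=observe(); print(s['clock'],s['eef_pos'],s['joint_pos'].round(2)); print(delta([.468,-.03,.2],Rd))
E
```

```text
1.15 [ 0.41769779 -0.19034887  0.20274513] [ 0.58  0.35 -0.36  2.2   0.21  0.62  0.06]
(array([  0.28,   4.91, -16.07]), array([-0.055, -0.002, -0.002]))
```

{"fn": "play_rows", "kwargs": {"increments": [[[0,1.2,-4],[0,0,0]],[[0,2.4,-8],[0,0,0]],[[0.2,3.6,-12],[0,0,0]],[[0.3,4.9,-15.5],[0,0,0]],[[0.3,4.9,-16],[0,0,0]]]}}

```text
clock: 1.65
eef_pos: [0.4701, -0.0283, 0.2]
eef_rot: [2.396, 1.568, 0.82]
ft_force: [-0.3, 0.4, -0.6]
width: 0.0854
```

```bash
python3 - <<'E'
from h import *
import pickle
s=observe(); print(s['clock'],s['eef_pos'],s['joint_pos'].round(2),abs(s['joint_velocities']).max())
i=optics.camera_info('wrist'); im=optics.camera('wrist'); pickle.dump((i,im),open('w1.pkl','wb'))
print(optics.camera_info('wrist')['t']-i['t'])
cv2.imwrite('pics/w1.png',cv2.cvtColor(im,cv2.COLOR_RGB2BGR))
E
```

```text
1.65 [ 0.47011738 -0.02827866  0.19998104] [ 0.23  0.37 -0.38  2.18  0.22  0.63 -0.31] 0.048357787019687584
[ 1.33541047e-03 -1.25588555e-03  5.49248429e-05]
```

View pics/w1.png

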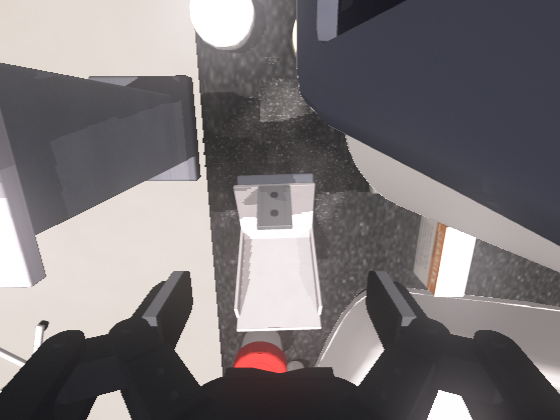

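```bash
python3 - <<'E'
import cv2
im=cv2.imread('pics/w1.png')[165:340,220:340]
cv2.imwrite('pics/w1z.png',cv2.resize(im,None,fx=4.5,fy=3.4*1.0,interpolation=cv2.INTER_CUBIC)) if 0 else cv2.imwrite('pics/w1z.png',cv2.resize(im,None,fx=3.4,fy=3.4,interpolation=cv2.INTER_CUBIC))
E
```

```text
(no output)
```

View pics/w1z.png

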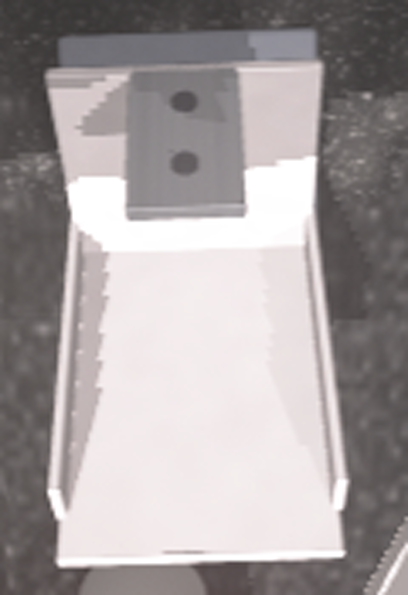

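```bash
python3 - <<'E'
from h import *
import pickle
i,im=pickle.load(open('w1.pkl','rb'))
i2=optics.camera_info('wrist')
def pt(a,b,z,i=i): return onz(i,a/3.4+220,b/3.4+165,z)
S=[pt(58,552,.1168),pt(345,550,.1168)]; Kp=[pt(126,216,.1071),pt(245,214,.1071)]; B=[pt(60,38,.006),pt(316,30,.006)]
for nm,(a,b) in dict(S=S,K=Kp,B=B).items(): print(nm,a.round(4),b.round(4),'w',np.linalg.norm(a-b).round(4),'mid',((a+b)/2).round(4),'ang',np.degrees(np.arctan2(*(b-a)[[1,0]])).round(2))
ms=(S[0]+S[1])/2; mk=(Kp[0]+Kp[1])/2; mb=(B[0]+B[1])/2
# expected mag x: slide -81.3; keeper 39*.866-24=9.8; base 37
d=mk-ms; print('S->K dist',np.linalg.norm(d[:2]),'exp .0911; yaw',np.degrees(np.arctan2(d[1],d[0])))
d=mb-ms; print('S->B dist',np.linalg.norm(d[:2]),'exp .1183; yaw',np.degrees(np.arctan2(d[1],d[0])))
E
```

```text
S [ 0.4338 -0.1298  0.1168] [ 0.5094 -0.1296  0.1168] w 0.0756 mid [ 0.4716 -0.1297  0.1168] ang 0.21
K [ 0.4535 -0.039   0.1071] [ 0.4826 -0.0386  0.1071] w 0.0291 mid [ 0.4681 -0.0388  0.1071] ang 0.77
B [ 0.4254 -0.0146  0.006 ] [ 0.5101 -0.0123  0.006 ] w 0.0847 mid [ 0.4677 -0.0134  0.006 ] ang 1.55
S->K dist 0.09097133284097181 exp .0911; yaw 92.22828485438033
S->B dist 0.11635126224093467 exp .1183; yaw 91.89523365235931
```

```bash
cat >> h.py <<'E'
def Rt(a,tilt): # tool down with tool y at world yaw a (deg), tips leaning to tool z by tilt deg
    a=np.radians(a); R=np.column_stack([[0,0,-1],[np.cos(a),np.sin(a),0],np.cross([0,0,-1],[np.cos(a),np.sin(a),0])])
    return R@Ro.from_euler('y',-tilt,degrees=True).as_matrix()
def gp(g,R): return np.asarray(g)+.019*R[:,0]   # TCP for grasp point
MO=np.array([.4688,-.0495,0]); MY=np.radians(91.5)
mx=np.array([np.cos(MY),np.sin(MY),0]); my=np.array([-np.sin(MY),np.cos(MY),0]); mz=np.array([0,0,1.])
cx=np.cos(np.pi/6)*mx+.5*mz; cz=-.5*mx+np.cos(np.pi/6)*mz
def ch(x,y,z): return MO+[0,0,.046]+cx*x+my*y+cz*z
def show(p1,R1):
    s=observe(); d,r=delta(p1,R1,s); print('t',s['clock'],'pos',s['eef_pos'].round(4),'F',s['ft_force'].round(1),'w',s['width'].round(4)); print('d',d,'turn',r)
E
python3 - <<'E'
from h import *
R=Rt(90,12); print(R.round(2)); p=gp([.4445,-.367,.147],R); print(p); show(p,R)
Rm=Rt(45,6); show([.40,-.19,.2],Rm)
E
```

```text
[[ 0.21  0.    0.98]
 [-0.    1.   -0.  ]
 [-0.98  0.    0.21]]
[ 0.44845032 -0.367       0.1284152 ]Traceback (most recent call last):
  File "<stdin>", line 2, in <module>
  File "h.py", line 37, in show
    s=observe(); d,r=delta(p1,R1,s); print('t',s['clock'],'pos',s['eef_pos'].round(4),'F',s['ft_force'].round(1),'w',s['width'].round(4)); print('d',d,'turn',r)
                                                                                                                     ^^^^^^^^^^^^^^^^
AttributeError: 'float' object has no attribute 'round'
```

```bash
sed -i "s/s\['width'\].round(4)/round(float(s['width']),4)/" h.py; python3 - <<'E'
from h import *
R=Rt(90,12); p=gp([.4445,-.367,.16],R); show(p,R)
Rm=Rt(40,5); show([.412,-.20,.19],Rm)
E
```

```text
t 1.7 pos [ 0.469  -0.0298  0.1998] F [-1.1  0.2 -0.6] w 0.0852
d [ 5.8  -1.85 33.74] turn [-11.25   -1.179   1.174]
t 1.7 pos [ 0.469  -0.0298  0.1998] F [-1.1  0.2 -0.6] w 0.0852
d [ 0.96 -5.6  17.06] turn [-5.041 -0.606  0.215]
```

{"fn": "play_rows", "kwargs": {"increments": [[[0.2,-1.2,3.5],[-1,-0.1,0]],[[0.4,-2.4,7],[-2,-0.2,0]],[[0.6,-3.6,10.5],[-3,-0.4,0.1]],[[0.8,-4.6,14],[-4,-0.5,0.1]],[[1,-5.5,17],[-5,-0.6,0.2]]]}}

```text
clock: 2.2
eef_pos: [0.41, -0.2049, 0.1897]
eef_rot: [-0.045, 1.484, -0.924]
ft_force: [-0.4, -0.2, -0.4]
width: 0.0856
```

```bash
python3 - <<'E'
from h import *
R=Rt(90,12); p=gp([.4445,-.367,.16],R); show(p,R); print(observe()['joint_pos'].round(2))
E
```

```text
t 2.2 pos [ 0.41   -0.2049  0.1897] F [-0.4 -0.2 -0.4] w 0.0856
d [ 6.14 -7.36 14.46] turn [-6.228 -0.831  0.957]
[ 0.68  0.36 -0.49  2.27  0.44  0.53  0.54]
```

{"fn": "play_rows", "kwargs": {"increments": [[[0.8,-1.4,2.8],[-1,0,0.1]],[[2,-2.9,5.8],[-2,-0.2,0.3]],[[3.2,-4.4,8.6],[-3,-0.4,0.4]],[[4.4,-5.9,11.6],[-4,-0.5,0.6]],[[6.1,-7.4,14.5],[-5,-0.7,0.8]]]}}

```text
clock: 2.7
eef_pos: [0.4485, -0.3678, 0.1419]
eef_rot: [0.053, 1.377, -0.121]
ft_force: [0.3, 0.3, 0.1]
width: 0.0856
```

```bash
python3 - <<'E'
from h import *
R=Rt(90,12); p=gp([.4445,-.367,.16],R); show(p,R); print(observe()['joint_pos'].round(2))
E
```

```text
t 2.7 pos [ 0.4485 -0.3678  0.1419] F [0.3 0.3 0.1] w 0.0856
d [ 0.04  0.07 -0.02] turn [-1.224 -0.106  0.176]
[ 1.11  0.58 -0.68  2.11  0.65  0.46  1.38]
```

{"fn": "play_rows", "kwargs": {"increments": [[[0,0,0],[-1,-0.1,0.15]],[[0,0,0],[-1.2,-0.1,0.18]],[[0,0,0],[-1.2,-0.1,0.18]]]}}

```text
clock: 3.0
eef_pos: [0.4479, -0.3655, 0.1415]
eef_rot: [0.022, 1.365, 0.01]
ft_force: [0.6, -0.4, -0.3]
width: 0.0854
```

```bash
cat >> h.py <<'E'
def shot(name):
    i=optics.camera_info('wrist'); im=optics.camera('wrist'); cv2.imwrite(f'pics/{name}.png',cv2.cvtColor(im,cv2.COLOR_RGB2BGR)); return i,im
E
python3 - <<'E'
from h import *
i,im=shot('w2')
for k,m in masks(im).items():
    for b in blobs(m):
        e=cv2.minEnclosingCircle(np.argwhere(m>0)[:,::-1].astype(np.float32)); print(k,b,onz(i,*b[2],.058).round(4),[x for x in e], onz(i,*e[0],.058).round(4))
R=Rt(90,12); p=gp([.4445,-.367,.16],R); show(p,R)
E
```

```text
y (np.int32(5502), [232, 148, 85, 83], [273.7, 189.6]) [ 0.4403 -0.3692  0.058 ] [(202.9884033203125, 241.63369750976562), 129.4137420654297] [ 0.4873 -0.4289  0.058 ]
r (np.int32(5779), [389, 149, 93, 82], [434.3, 189.4]) [ 0.4417 -0.248   0.058 ] [(434.1837463378906, 187.63604736328125), 46.84492874145508] [ 0.4402 -0.2484  0.058 ]
t 3.05 pos [ 0.4486 -0.365   0.1419] F [ 0.4 -0.2 -0.4] w 0.0854
d [ 0.04 -0.21 -0.02] turn [-0.083 -0.019 -0.011]
```

View pics/w2.png

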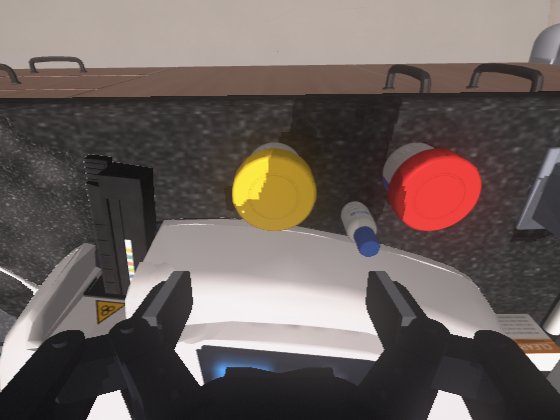

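```bash
python3 - <<'E'
from h import *
R=Rt(90,12); p=gp([.441,-.369,.047],R); print(p);show(p,R); print(observe()['joint_pos'].round(2))
p=gp([.441,-.369,.1],R); print(p);show(p,R)
E
```

```text
[ 0.44495032 -0.369       0.0284152 ]
t 3.05 pos [ 0.4486 -0.365   0.1419] F [ 0.4 -0.2 -0.4] w 0.0854
d [11.03 -0.45 -2.68] turn [-0.083 -0.019 -0.011]
[ 1.17  0.61 -0.75  2.1   0.67  0.48  1.52]
[ 0.44495032 -0.369       0.0814152 ]
t 3.05 pos [ 0.4486 -0.365   0.1419] F [ 0.4 -0.2 -0.4] w 0.0854
d [ 5.84 -0.43 -1.59] turn [-0.083 -0.019 -0.011]
```

{"fn": "play_rows", "kwargs": {"increments": [[[2.5,-0.4,-1.1],[-0.1,0,0]],[[5.8,-0.4,-1.6],[-0.1,0,0]],[[8.3,-0.4,-2.1],[-0.1,0,0]],[[11,-0.4,-2.7],[-0.1,0,0]],[[11,-0.4,-2.7],[-0.1,0,0]]]}}

```text
clock: 3.55
eef_pos: [0.445, -0.3666, 0.0269]
eef_rot: [0.008, 1.367, 0.015]
ft_force: [-0.1, 0.0, 1.0]
width: 0.0856
```

```bash
python3 - <<'E'
from h import *
R=Rt(90,12); p=gp([.441,-.369,.047],R); show(p,R)
E
```

```text
t 3.55 pos [ 0.445  -0.3666  0.0269] F [-0.1  0.   1. ] w 0.0856
d [-0.15 -0.24  0.02] turn [ 0.049 -0.041 -0.022]
```

{"fn": "play_rows", "kwargs": {"increments": [[[-0.1,-0.2,0],[0,0,0]],[[-0.1,-0.2,0],[0,0,0]]]}}

```text
clock: 3.75
eef_pos: [0.4461, -0.3709, 0.0313]
eef_rot: [-0.005, 1.362, 0.001]
ft_force: [-0.3, -0.4, -0.2]
width: 0.0854
```

{"fn": "play_rows", "kwargs": {"increments": [[[0,0,0],[0,0,0]],[[0,0,0],[0,0,0]],[[0,0,0],[0,0,0]],[[0,0,0],[0,0,0]],[[0,0,0],[0,0,0]]], "hand": 0, "grip_force": 35}}

```text
clock: 4.25
eef_pos: [0.4455, -0.3712, 0.031]
eef_rot: [-0.004, 1.362, 0.001]
ft_force: [-2.4, 0.5, 10.2]
width: 0.0652
```

{"fn": "play_rows", "kwargs": {"increments": [[[-1,0,0.2],[0,0,0]],[[-3,0,0.6],[0,0,0]],[[-6,0,1.3],[0,0,0]],[[-9,0,1.9],[0,0,0]],[[-12,0,2.5],[0,0,0]]]}}

```text
clock: 4.75
eef_pos: [0.4444, -0.3708, 0.1539]
eef_rot: [0.002, 1.363, 0.008]
ft_force: [0.0, -1.2, -0.4]
width: 0.0651
```

```bash
python3 - <<'E'
from h import *
s=observe();print(s['eef_pos'],s['width'],s['ft_force'].round(1))
i,im=shot('w3')
E
```

```text
[ 0.44435771 -0.37081804  0.15386117] 0.06510788637987669 [ 0.  -1.2 -0.4]
```

View pics/w3.png

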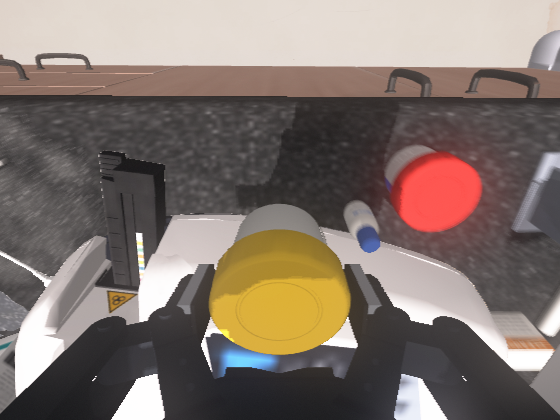

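```bash
python3 - <<'E'
from h import *
i=optics.camera_info('wrist'); p,R=tool()
up=R@Ro.from_euler('y',12,degrees=True).as_matrix(); cupz=-up[:,0]; print(cupz)
g=p-.019*R[:,0]
for dz in (.006,.010,.014):
  for q in (0,):
    c=g+cupz*dz; e1=up[:,1]; e2=up[:,2]
    print(dz,proj(i,c).round(1),'front',proj(i,c-.033*e2).round(1),'rear',proj(i,c+.033*e2).round(1),'bottom of lid front',proj(i,c-.033*e2-.02*cupz).round(1),'foot front',proj(i,c-.028*e2-.058*cupz).round(1),'L/R',proj(i,c-.033*e1).round(0),proj(i,c+.033*e1).round(0))
E
```

```text
[-0.0017627   0.00316257  0.99999345]
0.006 [279.3 300.1] front [279.4 240. ] rear [279.2 347.3] bottom of lid front [279.4 214.6] foot front [279.3 188.6] L/R [206. 300.] [352. 300.]
0.01 [279.3 306.9] front [279.4 246. ] rear [279.2 354.4] bottom of lid front [279.4 219.1] foot front [279.3 191.6] L/R [204. 307.] [354. 307.]
0.014 [279.3 314.1] front [279.4 252.4] rear [279.2 361.9] bottom of lid front [279.4 224. ] foot front [279.3 194.8] L/R [202. 314.] [356. 314.]
```

```bash
python3 - <<'E'
from h import *
im=cv2.imread('pics/w3.png')
print([(r,im[r,279].tolist()) for r in list(range(195,260,3))+list(range(340,372,3))])
c=im[190:370,190:370]; cv2.imwrite('pics/w3z.png',cv2.resize(c,(600,600),interpolation=cv2.INTER_CUBIC))
E
```

```text
[(195, [48, 49, 52]), (198, [51, 52, 56]), (201, [49, 52, 56]), (204, [124, 126, 130]), (207, [125, 127, 131]), (210, [126, 128, 133]), (213, [128, 131, 135]), (216, [130, 132, 137]), (219, [132, 134, 139]), (222, [132, 135, 141]), (225, [133, 137, 142]), (228, [134, 138, 143]), (231, [43, 113, 139]), (234, [43, 115, 142]), (237, [44, 118, 146]), (240, [44, 119, 148]), (243, [45, 123, 152]), (246, [45, 125, 155]), (249, [46, 127, 158]), (252, [45, 134, 167]), (255, [47, 139, 173]), (258, [47, 140, 177]), (340, [55, 156, 197]), (343, [62, 176, 220]), (346, [59, 175, 219]), (349, [60, 174, 219]), (352, [61, 176, 219]), (355, [99, 86, 84]), (358, [107, 90, 84]), (361, [104, 90, 86]), (364, [92, 79, 79]), (367, [85, 75, 77]), (370, [84, 74, 76])]
```

View pics/w3z.png

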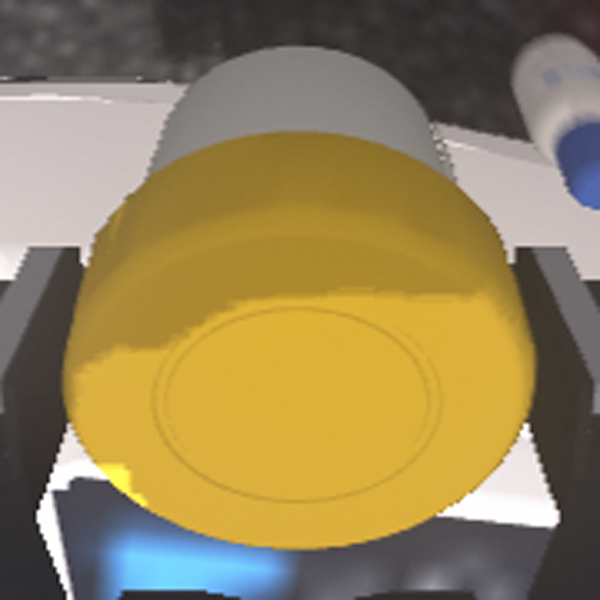

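```bash
python3 - <<'E'
from h import *
from scipy.optimize import least_squares
i=optics.camera_info('wrist'); p,R=tool(); g=p-.019*R[:,0]
def f(v,tilt=None):
    dz,zs=v[:2]; t=v[2] if len(v)>2 else 0
    up=R@Ro.from_euler('y',12+t,degrees=True).as_matrix(); cz_=-up[:,0]; e1=up[:,1]; e2=up[:,2]
    c=g+cz_*dz+e2*zs
    pr=lambda r,h: proj(i,c+r*e2+h*cz_)
    w=[proj(i,c+.033*e1-.006*cz_)[0]-proj(i,c-.033*e1-.006*cz_)[0]-141]
    # foot front, lid bottom front, lid rear (rounded), ring centre extremes +-? 
    return [pr(-.028,-.058)[1]-203.5, pr(-.033,-.020)[1]-230, pr(.0315,-.001)[1]-354, w[0]]
for x0 in ([.008,0],[.008,0,0]):
    r=least_squares(f,x0,x_scale=[.001,.001,1][:len(x0)]); print(r.x,np.round(r.fun,1))
E
```

```text
[0.00785663 0.00718466] [-2.3  0.1  1.9 -2. ]
[ 0.00761488  0.00711644 -0.66769429] [-1.9 -0.4  2.1 -2.1]
```

```bash
cat >> h.py <<'E'
def place(foot,dz=.008,zs=.006,tilt=12):
    up=np.column_stack([-cz,-my,-cx]); R=up@Ro.from_euler('y',-tilt,degrees=True).as_matrix()
    g=foot+cz*(.058-dz)+cx*zs
    return g+.019*R[:,0],R
E
python3 - <<'E'
from h import *
p,R=place(ch(.002,0,.13)); print(p,R.round(2)); show(p,R)
p0,R0=tool()
from scipy.spatial.transform import Slerp
S=Slerp([0,1],Ro.from_matrix([R0,R]))
for a,pm in [(.25,[.425,-.31,.19]),(.5,[.41,-.23,.24])]:
    show(pm,S(a).as_matrix())
E
```

```text
[ 0.47082087 -0.12667402  0.1878145 ] [[-0.01  1.    0.02]
 [ 0.31  0.03 -0.95]
 [-0.95  0.   -0.31]]
t 4.8 pos [ 0.4462 -0.3717  0.1581] F [ 1.5 -0.8  1.5] w 0.0648
d [-2.44 24.48  3.18] turn [11.192  2.989  0.595]
t 4.8 pos [ 0.4462 -0.3717  0.1581] F [ 1.5 -0.8  1.5] w 0.0648
d [-3.57  6.17 -1.36] turn [2.798 0.747 0.149]
t 4.8 pos [ 0.4462 -0.3717  0.1581] F [ 1.5 -0.8  1.5] w 0.0648
d [-8.79 14.17 -1.73] turn [5.596 1.494 0.297]
```

{"fn": "play_rows", "kwargs": {"increments": [[[-1.8,2,-0.4],[1,0.27,0.05]],[[-3.6,5,-1],[2,0.54,0.1]],[[-5.4,8,-1.4],[3,0.8,0.15]],[[-7.2,11,-1.6],[4,1.07,0.2]],[[-8.8,14,-1.7],[5,1.34,0.26]]]}}

```text
clock: 5.3
eef_pos: [0.4087, -0.2297, 0.236]
eef_rot: [1.821, 1.464, 1.131]
ft_force: [0.8, -0.1, -0.8]
width: 0.0648
```

```bash
python3 - <<'E'
from h import *
p,R=place(ch(.002,0,.13)); show(p,R); print(observe()['joint_pos'].round(2))
p,R=place(ch(.002,0,.17)); show(p,R)
E
```

```text
t 5.3 pos [ 0.4087 -0.2297  0.236 ] F [ 0.8 -0.1 -0.8] w 0.0648
d [ 6.07 11.33 -1.62] turn [6.148 1.614 0.348]
[ 1.06  0.39 -0.79  2.12  0.24  0.74  1.02]
t 5.3 pos [ 0.4087 -0.2297  0.236 ] F [ 0.8 -0.1 -0.8] w 0.0648
d [ 2.44 10.19 -0.4 ] turn [6.148 1.614 0.348]
```

{"fn": "play_rows", "kwargs": {"increments": [[[0.4,2,0],[1,0.27,0.05]],[[0.9,4,-0.1],[2,0.54,0.1]],[[1.4,6,-0.2],[3,0.8,0.17]],[[1.9,8,-0.3],[4,1.05,0.23]],[[2.4,10.2,-0.4],[5,1.3,0.28]]]}}

```text
clock: 5.8
eef_pos: [0.4718, -0.1473, 0.2219]
eef_rot: [3.001, 1.301, 1.617]
ft_force: [-0.6, -0.1, -0.2]
width: 0.0648
```

{"fn": "play_rows", "kwargs": {"increments": [[[0,0,0],[1,0.27,0.05]],[[0,0,0],[1.1,0.29,0.06]],[[0,0,0],[1.1,0.29,0.06]]]}}

```text
clock: 6.1
eef_pos: [0.4711, -0.1481, 0.2217]
eef_rot: [3.13, 1.262, 1.6]
ft_force: [-0.6, 0.7, -0.5]
width: 0.065
```

```bash
python3 - <<'E'
from h import *
p,R=place(ch(.002,0,.17)); show(p,R); print(observe()['joint_pos'].round(2))
p,R=place(ch(.002,0,.09)); show(p,R)
E
```

```text
t 6.1 pos [ 0.4711 -0.1481  0.2217] F [-0.6  0.7 -0.5] w 0.065
d [-0.03  0.03 -0.16] turn [0.107 0.037 0.008]
[ 0.82  0.47 -0.62  2.03 -0.05  0.8   0.32]
t 6.1 pos [ 0.4711 -0.1481  0.2217] F [-0.6  0.7 -0.5] w 0.065
d [ 7.79  0.06 -1.86] turn [0.107 0.037 0.008]
```

Reachable. Go down to z≈90 mm (above the keeper) and look.

{"fn": "play_rows", "kwargs": {"increments": [[[2,0,-0.5],[0.1,0.04,0]],[[4,0,-1],[0.1,0.04,0]],[[6,0,-1.4],[0.1,0.04,0]],[[7.8,0,-1.9],[0.1,0.04,0]],[[7.8,0,-1.9],[0.1,0.04,0]]]}}

```text
clock: 6.6
eef_pos: [0.4688, -0.1045, 0.1522]
eef_rot: [-3.133, 1.254, 1.609]
ft_force: [0.7, -0.0, 0.3]
width: 0.0648
```

```bash
python3 - <<'E'
from h import *
p,R=place(ch(.002,0,.09)); show(p,R)
i,im=shot('w4'); im2=optics.camera('scene'); im3=optics.camera('top')
a=cv2.resize(im2[150:270,280:400],(400,400),interpolation=cv2.INTER_CUBIC); b=cv2.resize(im3[190:290,260:360],(400,400),interpolation=cv2.INTER_CUBIC)
cv2.imwrite('pics/st4.png',cv2.cvtColor(np.hstack([a,b]),cv2.COLOR_RGB2BGR))
for nm,X in dict(sl=ch(-.035,-.0375,.102),sr=ch(-.035,.0375,.102),kl=ch(.039,-.015,.048),kr=ch(.039,.015,.048)).items(): print(nm,proj(i,X).round(0))
E
```

```text
t 6.6 pos [ 0.4688 -0.1045  0.1522] F [ 0.7 -0.   0.3] w 0.0648
d [-0.16  0.14  0.18] turn [ 0.019 -0.018  0.027]
sl [337. 303.]
sr [221. 302.]
kl [302. 164.]
kr [257. 164.]
```

View pics/w4.png

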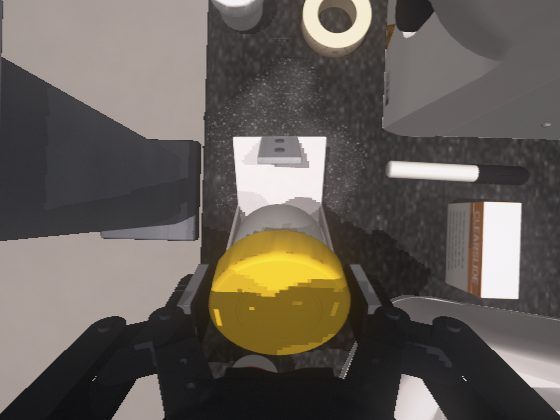

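View pics/st4.png

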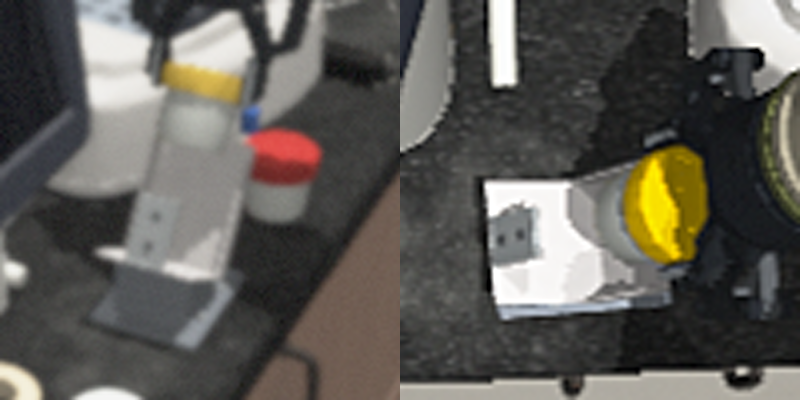

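```bash
python3 - <<'E'
from h import *
i=optics.camera_info('wrist'); im=cv2.imread('pics/w4.png')
print([(r,im[r,280].tolist()) for r in range(196,262,3)])
O=ch(0,0,0)
def onpl(u,v,z):
    c,d=ray(i,u,v); t=(z-(c-O)@cz)/(d@cz); X=c+d*t-O; return (X@cx*1000).round(1),(X@my*1000).round(1)
for z in (.088,.09,.092): print(z,onpl(280,205,z),onpl(280,231,z+.038), onpl(280,354,z+.057),onpl(211,300,z+.05),onpl(350,300,z+.05))
E
```

```text
[(196, [239, 238, 245]), (199, [237, 237, 245]), (202, [237, 237, 244]), (205, [122, 125, 131]), (208, [125, 128, 135]), (211, [130, 132, 140]), (214, [133, 136, 143]), (217, [136, 140, 148]), (220, [140, 143, 152]), (223, [143, 148, 155]), (226, [147, 152, 159]), (229, [88, 102, 114]), (232, [53, 120, 149]), (235, [53, 128, 160]), (238, [49, 134, 169]), (241, [51, 142, 179]), (244, [52, 149, 188]), (247, [52, 157, 197]), (250, [53, 170, 214]), (253, [59, 198, 236]), (256, [61, 217, 246]), (259, [65, 226, 247])]
0.088 (np.float64(27.0), np.float64(-2.2)) (np.float64(33.7), np.float64(-2.1)) (np.float64(-30.8), np.float64(-2.2)) (np.float64(1.1), np.float64(31.7)) (np.float64(1.2), np.float64(-36.5))
0.09 (np.float64(28.1), np.float64(-2.2)) (np.float64(35.0), np.float64(-2.1)) (np.float64(-27.9), np.float64(-2.2)) (np.float64(3.2), np.float64(31.1)) (np.float64(3.3), np.float64(-35.9))
0.092 (np.float64(29.2), np.float64(-2.2)) (np.float64(36.4), np.float64(-2.1)) (np.float64(-25.1), np.float64(-2.2)) (np.float64(5.2), np.float64(30.4)) (np.float64(5.4), np.float64(-35.2))
```

```bash
python3 - <<'E'
from h import *
O=ch(0,0,0)
for k in range(4):
    i=optics.camera_info('wrist'); c=-i['R'].T@i['t']; p,R=tool(); print(np.round([(c-O)@my*1e3,(p-O)@my*1e3,(p-O)@cx*1e3,(p-O)@cz*1e3],1), 'axis y comp',(R[:,2]@my).round(4),(R[:,0]@my).round(4), 'cam fwd y', (i['R'][2]@my).round(4))
    for nm,X in dict(s=ch(-.035,0,.102),k=ch(.039,0,.048),lid=ch(0,0,.14)).items(): print(nm,proj(i,X).round(1))
    if k<2: optics.camera('wrist')
E
```

```text
[-1.800e+00 -1.000e-01  4.700e+00  1.218e+02] axis y comp 0.0 0.0002 cam fwd y 0.0017
s [276.5 298.6]
k [276.7 161.6]
lid [275.5 304.8]
[ -1.9  -0.3   4.6 122. ] axis y comp 0.0006 -0.0003 cam fwd y 0.0014
s [276.3 298.3]
k [276.4 161.4]
lid [275.3 304.4]
[ -2.   -0.3   4.6 122. ] axis y comp 0.001 -0.0004 cam fwd y 0.0014
s [276.3 298.3]
k [276.3 161.3]
lid [275.2 304.3]
[ -2.   -0.3   4.6 122. ] axis y comp 0.001 -0.0004 cam fwd y 0.0014
s [276.3 298.3]
k [276.3 161.3]
lid [275.2 304.3]
```

```bash
python3 - <<'E'
from h import *
i,im=shot('w5'); O=ch(0,0,0)
im=cv2.cvtColor(im,cv2.COLOR_RGB2HSV)
m=masks(cv2.cvtColor(im,cv2.COLOR_HSV2RGB))['y']; print(blobs(m))
print([(r,im[r,279].tolist()) for r in range(150,236,2)])
def onpl(u,v,z):
    c,d=ray(i,u,v); t=(z-(c-O)@cz)/(d@cz); X=c+d*t-O; return (X@cx*1000).round(1),(X@my*1000).round(1)
for nm,X in dict(sl=ch(-.035,-.0375,.102),sr=ch(-.035,.0375,.102),kl=ch(.039,-.015,.048),kr=ch(.039,.015,.048)).items(): print(nm,proj(i,X).round(0))
for z in (.088,.09,.092): print(z,onpl(280,205,z),onpl(280,230,z+.038), onpl(280,354,z+.057))
E
```

```text
[(np.int32(14074), [209, 230, 141, 125], [278.8, 292.9])]
[(150, [165, 11, 138]), (152, [165, 11, 137]), (154, [162, 7, 180]), (156, [156, 6, 204]), (158, [160, 8, 198]), (160, [156, 7, 174]), (162, [177, 17, 170]), (164, [3, 18, 171]), (166, [0, 6, 247]), (168, [4, 7, 247]), (170, [0, 6, 247]), (172, [0, 6, 247]), (174, [0, 6, 248]), (176, [175, 6, 247]), (178, [0, 6, 247]), (180, [0, 6, 247]), (182, [0, 6, 247]), (184, [0, 7, 247]), (186, [0, 7, 247]), (188, [176, 7, 247]), (190, [0, 7, 247]), (192, [0, 6, 246]), (194, [0, 6, 246]), (196, [0, 6, 246]), (198, [176, 7, 246]), (200, [176, 8, 246]), (202, [0, 8, 246]), (204, [3, 18, 166]), (206, [9, 19, 133]), (208, [8, 20, 137]), (210, [6, 18, 139]), (212, [11, 20, 142]), (214, [13, 21, 146]), (216, [10, 21, 148]), (218, [13, 20, 150]), (220, [10, 20, 154]), (222, [13, 20, 155]), (224, [14, 21, 159]), (226, [8, 17, 161]), (228, [13, 30, 120]), (230, [20, 159, 144]), (232, [21, 164, 152]), (234, [21, 169, 158])]
sl [334. 298.]
sr [219. 298.]
kl [298. 161.]
kr [254. 161.]
0.088 (np.float64(26.7), np.float64(-2.4)) (np.float64(34.0), np.float64(-2.3)) (np.float64(-31.2), np.float64(-2.3))
0.09 (np.float64(27.8), np.float64(-2.4)) (np.float64(35.4), np.float64(-2.3)) (np.float64(-28.3), np.float64(-2.3))
0.092 (np.float64(28.9), np.float64(-2.4)) (np.float64(36.7), np.float64(-2.3)) (np.float64(-25.4), np.float64(-2.3))
```

View pics/w5.png

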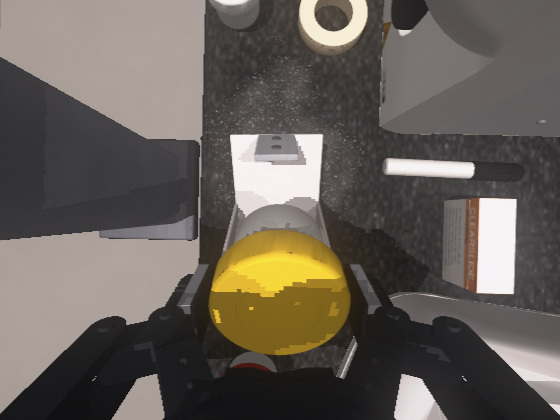

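{"fn": "play_rows", "kwargs": {"increments": [[[0,-0.2,0],[0,0,0]],[[1.5,-0.2,-0.3],[0,0,0]],[[2.9,-0.2,-0.6],[0,0,0]],[[4.4,-0.2,-0.9],[0,0,0]],[[5.9,-0.2,-1.2],[0,0,0]]]}}

```text
clock: 7.4
eef_pos: [0.4674, -0.0761, 0.1006]
eef_rot: [-3.139, 1.255, 1.598]
ft_force: [0.5, -0.1, -0.4]
width: 0.065
```

```bash
python3 - <<'E'
from h import *
O=ch(0,0,0)
i,im=shot('w6')
p,R=tool(); print(np.round([(p-O)@my*1e3,(p-O)@cx*1e3,(p-O)@cz*1e3],1)); s=observe();print(s['ft_force'].round(1),s['clock'])
E
```

```text
[ 2.9  4.8 58.6]
[-0.1  2.  -2.1] 7.45
```

View pics/w6.png

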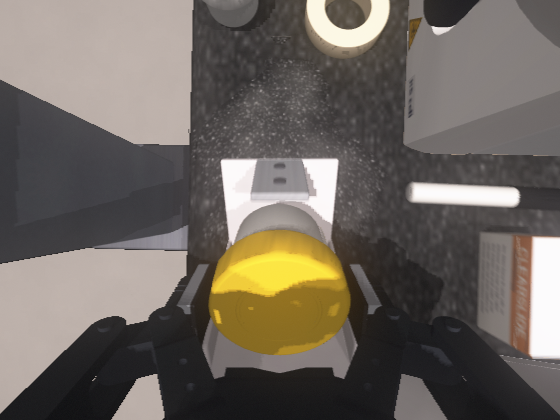

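{"fn": "play_rows", "kwargs": {"increments": [[[0.8,0,-0.17],[0,0,0]],[[1.6,0,-0.34],[0,0,0]],[[2,0,-0.43],[0,0,0]],[[2.3,0,-0.5],[0,0,0]],[[2.3,0,-0.5],[0,0,0]]]}}

```text
clock: 7.95
eef_pos: [0.4669, -0.064, 0.0803]
eef_rot: [-3.136, 1.255, 1.601]
ft_force: [-0.8, -0.1, -0.5]
width: 0.0649
```

```bash
python3 - <<'E'
from h import *
O=ch(0,0,0)
i,im=shot('w7')
p,R=tool(); print(np.round([(p-O)@my*1e3,(p-O)@cx*1e3,(p-O)@cz*1e3],1)); s=observe();print(s['ft_force'].round(1),s['clock'])
E
```

```text
[ 2.2  4.6 37.2]
[-0.1 -0.6  0. ] 8.0
```

View pics/w7.png

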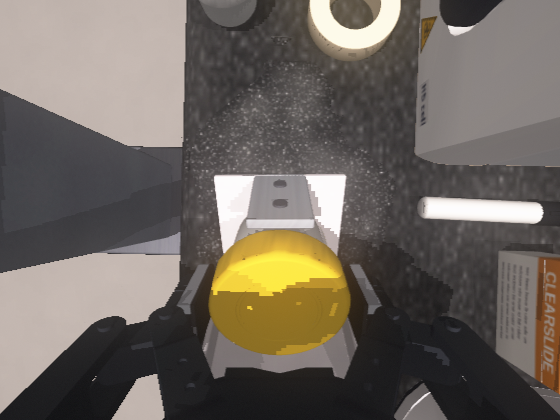

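{"fn": "play_rows", "kwargs": {"increments": [[[0.2,0,-0.05],[0,0,0]],[[0.4,0,-0.1],[0,0,0]],[[0.4,0,-0.1],[0,0,0]]]}}

```text
clock: 8.3
eef_pos: [0.4668, -0.0619, 0.0769]
eef_rot: [-3.137, 1.255, 1.601]
ft_force: [0.2, -0.4, -0.6]
width: 0.0651
```

{"fn": "play_rows", "kwargs": {"increments": [[[0,0,0],[0,0,0]],[[0,0,0],[0,0,0]],[[0,0,0],[0,0,0]],[[0,0,0],[0,0,0]],[[0,0,0],[0,0,0]]], "hand": 100}}

```text
clock: 8.8
eef_pos: [0.467, -0.062, 0.077]
eef_rot: [-3.137, 1.255, 1.6]
ft_force: [0.7, 0.8, -0.3]
width: 0.0853
```

```bash
python3 - <<'E'
from h import *
O=ch(0,0,0)
i,im=shot('w8')
p,R=tool(); print(np.round([(p-O)@my*1e3,(p-O)@cx*1e3,(p-O)@cz*1e3],1)); s=observe();print(s['ft_force'].round(1),s['clock'])
E
```

```text
[ 2.2  4.8 33. ]
[0.3 0.5 0.4] 8.85
```

View pics/w8.png

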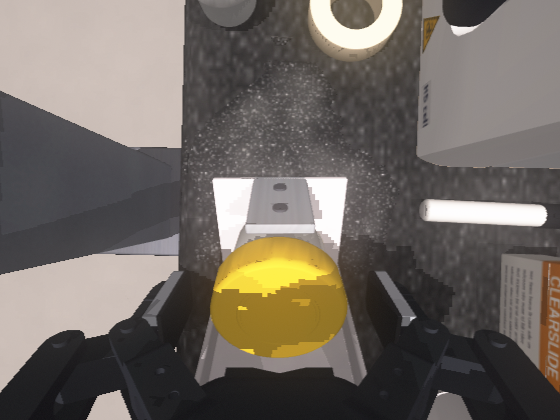

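{"fn": "play_rows", "kwargs": {"increments": [[[-2,0,0.4],[0,0,0]],[[-5,0,1],[0,0,0]],[[-8,0,1.7],[0,0,0]],[[-11.7,0,2.5],[0,0,0]],[[-13.7,0,2.9],[0,0,0]]]}}

```text
clock: 9.35
eef_pos: [0.4694, -0.1337, 0.2002]
eef_rot: [3.14, 1.256, 1.593]
ft_force: [0.7, 0.5, -1.2]
width: 0.0851
```

```bash
python3 - <<'E'
from h import *
i,im=shot('w9'); im2=optics.camera('scene'); 
a=cv2.resize(im2[150:270,280:400],(600,600),interpolation=cv2.INTER_CUBIC)
cv2.imwrite('pics/st9.png',cv2.cvtColor(a,cv2.COLOR_RGB2BGR))
for nm,X in dict(lidtop=ch(-.002,0,.058),rear=ch(-.035,0,.058),front=ch(.031,0,.058),L=ch(-.002,-.033,.05),R=ch(-.002,.033,.05),kl=ch(.039,-.015,.048),kr=ch(.039,.015,.048),sl=ch(-.035,-.0375,.102),sr=ch(-.035,.0375,.102)).items(): print(nm,proj(i,X).round(0))
print(blobs(masks(im)['y']),blobs(masks(im)['r'])); s=observe(); print(s['clock'],s['eef_pos'])
E
```

```text
lidtop [279. 188.]
rear [279. 220.]
front [279. 151.]
L [316. 184.]
R [242. 184.]
kl [297. 138.]
kr [261. 138.]
sl [326. 248.]
sr [233. 248.]
[(np.int32(4233), [241, 145, 74, 73], [277.5, 181.2])] [(np.int32(2712), [221, 319, 65, 54], [254.4, 346.8])]
9.45 [ 0.47000895 -0.1339492   0.20014771]
```

View pics/w9.png

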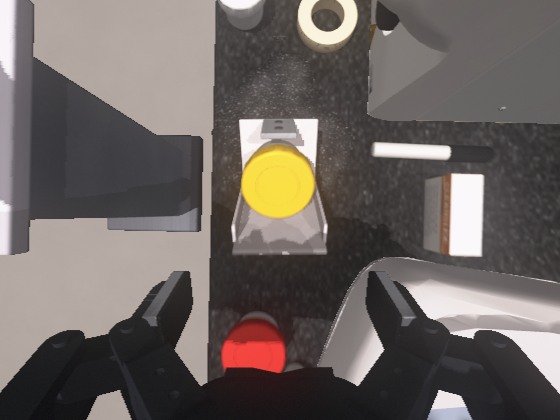

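View pics/st9.png

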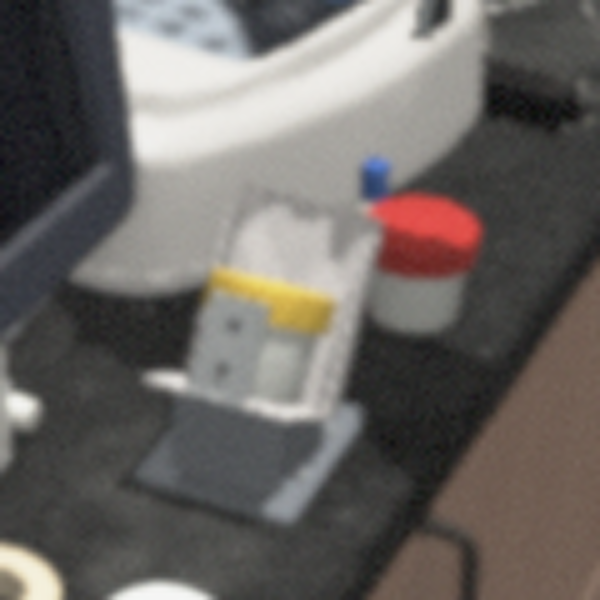

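```bash
python3 - <<'E'
from h import *
from scipy.spatial.transform import Slerp
R=Rt(75,12); p=gp([.446,-.247,.16],R); print(p); show(p,R)
p0,R0=tool(); S=Slerp([0,1],Ro.from_matrix([R0,R]))
show([.44,-.19,.19],S(.5).as_matrix())
E
```

```text
[ 0.44981572 -0.24802242  0.1414152 ]
t 9.45 pos [ 0.47   -0.1339  0.2001] F [-0.3 -0.2 -0.7] w 0.0854
d [ 2.08 -2.29 12.61] turn [-9.293 -3.198 -0.496]
t 9.45 pos [ 0.47   -0.1339  0.2001] F [-0.3 -0.2 -0.7] w 0.0854
d [-0.75 -3.13  5.58] turn [-4.646 -1.599 -0.248]
```

{"fn": "play_rows", "kwargs": {"increments": [[[-0.5,-0.7,1.2],[-0.95,-0.32,-0.05]],[[-0.8,-1.4,2.5],[-1.9,-0.64,-0.1]],[[-0.9,-2,3.6],[-2.85,-0.96,-0.15]],[[-0.9,-2.6,4.8],[-3.8,-1.3,-0.2]],[[-0.8,-3.1,5.6],[-4.65,-1.6,-0.25]]]}}

```text
clock: 9.95
eef_pos: [0.4387, -0.1883, 0.1875]
eef_rot: [2.131, 1.468, 1.238]
ft_force: [-0.3, -0.5, 0.2]
width: 0.0856
```

```bash
python3 - <<'E'
from h import *
R=Rt(75,12); p=gp([.446,-.247,.16],R); show(p,R)
E
```

```text
t 9.95 pos [ 0.4387 -0.1883  0.1875] F [-0.3 -0.5  0.2] w 0.0856
d [ 4.05 -3.25  5.59] turn [-4.582 -1.63  -0.249]
```

{"fn": "play_rows", "kwargs": {"increments": [[[0.6,-0.7,1.2],[-0.95,-0.33,-0.05]],[[1.4,-1.4,2.4],[-1.9,-0.66,-0.1]],[[2.2,-2.1,3.6],[-2.8,-1,-0.15]],[[3.1,-2.8,4.8],[-3.7,-1.3,-0.2]],[[4,-3.2,5.6],[-4.6,-1.6,-0.25]]]}}

```text
clock: 10.45
eef_pos: [0.4502, -0.2476, 0.1416]
eef_rot: [0.01, 1.366, -0.25]
ft_force: [0.8, -0.9, 0.2]
width: 0.0852
```

{"fn": "play_rows", "kwargs": {"increments": [[[0,0,0],[0,0,0]],[[0,0,0],[0,0,0]]]}}

```text
clock: 10.65
eef_pos: [0.4502, -0.2471, 0.1424]
eef_rot: [0.015, 1.368, -0.252]
ft_force: [-0.3, -0.5, -0.8]
width: 0.0857
```

```bash
python3 - <<'E'
from h import *
R=Rt(75,12); p=gp([.446,-.247,.16],R); show(p,R)
i,im=shot('w10'); m=masks(im)['r']; print(blobs(m))
for X in [(.446,-.247)]:
  X=np.array(X)
  a=np.linspace(0,2*np.pi,60)
  pts=[proj(i,[X[0]+.033*np.cos(t),X[1]+.033*np.sin(t),z]) for t in a for z in (.038,.055)]
  pts=np.array(pts); print('pred bbox',pts.min(0).round(0),pts.max(0).round(0))
print(proj(i,[.4488,-.247,.058])-proj(i,[.4438,-.247,.058]),proj(i,[.446,-.245,.058])-proj(i,[.446,-.25,.058]))
E
```

```text
t 10.65 pos [ 0.4502 -0.2471  0.1424] F [-0.3 -0.5 -0.8] w 0.0857
d [ 0.09 -0.1  -0.03] turn [-0.044 -0.048 -0.014]
[(np.int32(5364), [240, 147, 84, 82], [281.5, 187.8])]
pred bbox [234. 143.] [320. 228.]
[1.74413283 5.69062955] [ 6.31481877 -1.56096247]
```

View pics/w10.png

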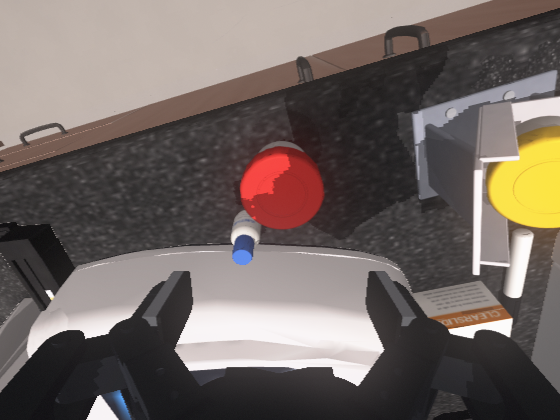

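```bash
python3 - <<'E'
from h import *
R=Rt(75,12)
for z in (.1,.048): p=gp([.448,-.244,z],R); show(p,R)
E
```

```text
t 10.7 pos [ 0.4507 -0.2472  0.1428] F [-1.  -0.8  0.1] w 0.0855
d [ 6.02  0.22 -1.2 ] turn [-0.042 -0.04  -0.013]
t 10.7 pos [ 0.4507 -0.2472  0.1428] F [-1.  -0.8  0.1] w 0.0855
d [11.11  0.21 -2.25] turn [-0.042 -0.04  -0.013]
```

{"fn": "play_rows", "kwargs": {"increments": [[[2.5,0.2,-0.5],[0,0,0]],[[6,0.2,-1.2],[0,0,0]],[[8.5,0.2,-1.7],[0,0,0]],[[11,0.2,-2.2],[0,0,0]],[[11,0.2,-2.2],[0,0,0]]]}}

```text
clock: 11.2
eef_pos: [0.4503, -0.2471, 0.0385]
eef_rot: [-0.028, 1.373, -0.293]
ft_force: [0.4, 0.3, -0.9]
width: 0.0856
```

{"fn": "play_rows", "kwargs": {"increments": [[[0,0,0],[0,0,0]],[[0,0,0],[0,0,0]]]}}

```text
clock: 11.4
eef_pos: [0.4488, -0.2475, 0.0387]
eef_rot: [-0.023, 1.376, -0.289]
ft_force: [0.4, -1.3, 0.8]
width: 0.0853
```

```bash
python3 - <<'E'
from h import *
R=Rt(75,12)
p=gp([.448,-.244,.048],R); show(p,R); shot('w11')
E
```

```text
t 11.4 pos [ 0.4488 -0.2475  0.0387] F [ 0.4 -1.3  0.8] w 0.0853
d [0.96 0.32 0.05] turn [-0.024 -0.108  0.037]
```

View pics/w11.png

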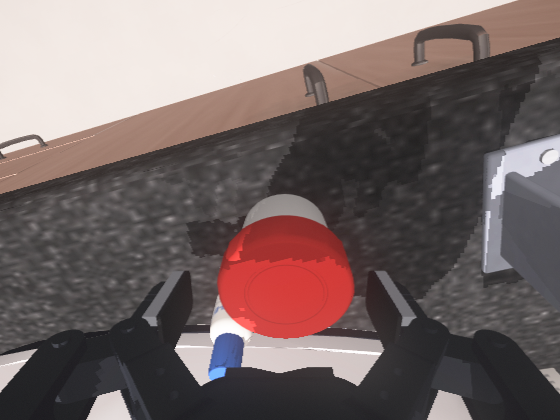

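```bash
python3 - <<'E'
from h import *
print(observe()['joint_pos'].round(3), observe()['effort'].round(1))
E
```

```text
[ 0.666  0.669 -0.369  2.349  1.765  0.21  -0.051] [  0.1 -60.   -3.8  -5.7   0.4   0.1  -0.1]
```

```bash
python3 - <<'E'
from h import *
for t in (0,): 
    R=Rt(75,t); p=gp([.449,-.244,.056],R); show(p,R); p=gp([.449,-.244,.048],R); show(p,R)
E
```

```text
t 11.45 pos [ 0.4488 -0.2477  0.0392] F [-0.1  0.4  0.2] w 0.0852
d [ 0.19  0.37 -0.12] turn [-0.029  1.398  0.038]
t 11.45 pos [ 0.4488 -0.2477  0.0392] F [-0.1  0.4  0.2] w 0.0852
d [ 0.98  0.37 -0.28] turn [-0.029  1.398  0.038]
```

{"fn": "play_rows", "kwargs": {"increments": [[[0,0.3,-0.1],[0,0.7,0]],[[0,0.3,-0.1],[0,1.4,0]],[[0,0.3,-0.1],[0,1.4,0]]]}}

```text
clock: 11.75
eef_pos: [0.4492, -0.254, 0.0369]
eef_rot: [-0.459, 1.501, -0.73]
ft_force: [0.2, -0.1, -0.2]
width: 0.0855
```

```bash
python3 - <<'E'
from h import *
R=Rt(75,0); p=gp([.449,-.244,.048],R); show(p,R); print(observe()['joint_pos'].round(3))
E
```

```text
t 11.75 pos [ 0.4492 -0.254   0.0369] F [ 0.2 -0.1 -0.2] w 0.0855
d [ 0.74  0.98 -0.33] turn [-0.068  0.446  0.223]
[ 0.75   0.707 -0.524  2.244  1.098  0.403  0.596]
```

{"fn": "play_rows", "kwargs": {"increments": [[[0,0,0],[0,0,0]],[[0,0,0],[0,0,0]]]}}

```text
clock: 11.95
eef_pos: [0.4503, -0.2548, 0.0365]
eef_rot: [-0.464, 1.495, -0.735]
ft_force: [0.8, 0.4, 0.9]
width: 0.0852
```

```bash
python3 - <<'E'
from h import *
R=Rt(75,0); p=gp([.449,-.244,.048],R); show(p,R); print(observe()['joint_pos'].round(3)); i,im=shot('w12'); print(blobs(masks(im)['r']))
E
```

```text
t 11.95 pos [ 0.4503 -0.2548  0.0365] F [0.8 0.4 0.9] w 0.0852
d [ 0.69  1.03 -0.46] turn [-0.061  0.486  0.246]
[ 0.749  0.707 -0.522  2.246  1.119  0.401  0.577]
[(np.int32(14411), [230, 206, 140, 133], [299.5, 273.1])]
```

View pics/w12.png

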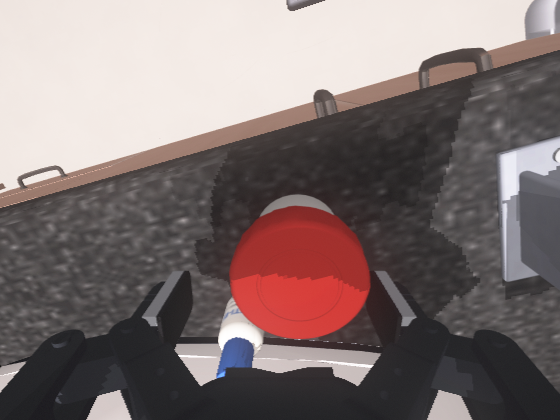

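{"fn": "play_rows", "kwargs": {"increments": [[[-0.3,0.5,-0.2],[0,0.2,0.1]],[[-0.3,1,-0.4],[0,0.5,0.25]],[[-0.3,1,-0.4],[0,0.5,0.25]]]}}

```text
clock: 12.3
eef_pos: [0.4488, -0.2439, 0.0382]
eef_rot: [2.727, 1.567, 2.457]
ft_force: [1.0, 0.3, -0.7]
width: 0.0855
```

```bash
python3 - <<'E'
from h import *
R=Rt(75,0); p=gp([.449,-.244,.048],R); show(p,R); print(observe()['joint_pos'].round(3))
E
```

```text
t 12.3 pos [ 0.4488 -0.2439  0.0382] F [ 1.   0.3 -0.7] w 0.0855
d [ 0.92 -0.01  0.03] turn [-0.059 -0.027 -0.012]
[ 0.812  0.737 -0.625  2.198  0.945  0.504  0.74 ]
```

Now exact; descend 9 mm and close.

{"fn": "play_rows", "kwargs": {"increments": [[[0.5,0,0],[0,0,0]],[[0.9,0,0],[0,0,0]],[[0.9,0,0],[0,0,0]]]}}

```text
clock: 12.6
eef_pos: [0.4478, -0.2434, 0.0285]
eef_rot: [2.969, 1.565, 2.701]
ft_force: [-0.4, 0.5, 0.1]
width: 0.0857
```

```bash
python3 - <<'E'
from h import *
R=Rt(75,0); p=gp([.449,-.244,.048],R); show(p,R); i,im=shot('w13'); print(blobs(masks(im)['r']))
E
```

```text
t 12.6 pos [ 0.4478 -0.2434  0.0285] F [-0.4  0.5  0.1] w 0.0857
d [-0.05 -0.02  0.13] turn [-0.051 -0.038 -0.007]
[(np.int32(15841), [206, 220, 145, 140], [278.0, 291.0])]
```

View pics/w13.png

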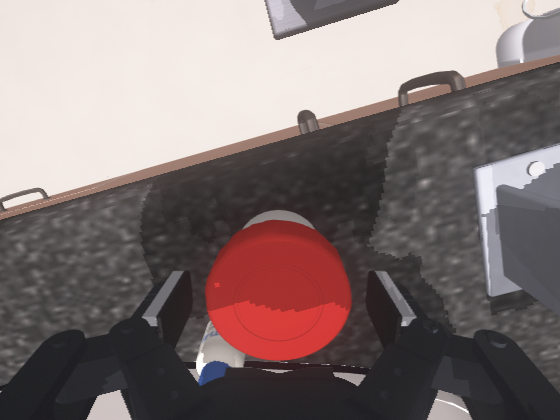

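{"fn": "play_rows", "kwargs": {"increments": [[[0,0,-0.5],[0,0,0]],[[0,0,-0.5],[0,0,0]]]}}

```text
clock: 12.85
eef_pos: [0.4427, -0.2419, 0.0292]
eef_rot: [2.905, 1.565, 2.636]
ft_force: [-0.6, -0.9, 0.4]
width: 0.0853
```

{"fn": "play_rows", "kwargs": {"increments": [[[0,0,0],[0,0,0]],[[0,0,0],[0,0,0]],[[0,0,0],[0,0,0]],[[0,0,0],[0,0,0]],[[0,0,0],[0,0,0]]], "hand": 0, "grip_force": 35}}

```text
clock: 13.35
eef_pos: [0.4436, -0.2423, 0.0296]
eef_rot: [2.852, 1.566, 2.583]
ft_force: [-2.6, 0.8, 6.2]
width: 0.0649
```

```bash
python3 - <<'E'
from h import *
R=Rt(75,0); p=gp([.449,-.244,.048],R); show(p,R); i,im=shot('w14'); print(blobs(masks(im)['r']))
E
```

```text
t 13.35 pos [ 0.4436 -0.2423  0.0296] F [-2.6  0.8  6.2] w 0.0649
d [ 0.06 -0.02  0.56] turn [-0.056 -0.031 -0.009]
[(np.int32(15328), [207, 228, 144, 138], [278.9, 297.7])]
```

View pics/w14.png

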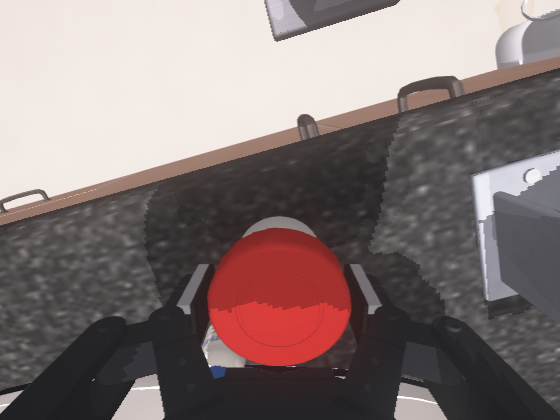

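{"fn": "play_rows", "kwargs": {"increments": [[[-1,0,0],[0,0,0]],[[-3,0,0],[0,0,0]],[[-6,0,0],[0,0,0]],[[-10,0,0],[0,0,0]],[[-15,0,0],[0,0,0]]]}}

```text
clock: 13.9
eef_pos: [0.4432, -0.242, 0.1802]
eef_rot: [2.734, 1.562, 2.465]
ft_force: [0.7, -1.2, -0.7]
width: 0.0651
```

{"fn": "play_rows", "kwargs": {"increments": [[[0,0,0],[0,0,0]]]}}

```text
clock: 14.0
eef_pos: [0.4468, -0.2429, 0.1848]
eef_rot: [0.199, 1.568, -0.071]
ft_force: [1.1, -0.1, -0.2]
width: 0.0648
```

```bash
python3 - <<'E'
from h import *
from scipy.optimize import least_squares
i,im=shot('w15'); p,R=tool(); g=p-.019*R[:,0]; print(observe()['joint_pos'].round(2),p, blobs(masks(im)['r']))
for c in (272,279,286):print([(r,im[r,c].tolist()) for r in range(205,240,2)])
b=[b for b in blobs(masks(im)['r']) if b[0]>5000][0][1]
def f(v):
    dz,zs=v
    c=g-R[:,0]*dz+R[:,2]*zs
    pr=lambda r,h: proj(i,c+r*R[:,2]-h*-R[:,0]*-1*-1 if 0 else c+r*R[:,2]-h*R[:,0])
    return [pr(-.033,-.020)[1]-b[1], pr(.0315,-.001)[1]-(b[1]+b[3]-1), proj(i,c+.033*R[:,1]+.006*R[:,0])[0]-proj(i,c-.033*R[:,1]+.006*R[:,0])[0]-b[2]]
r=least_squares(f,[.01,0],x_scale=.001); print(r.x,np.round(r.fun,1))
pp,RR=place(ch(.003,0,.15),dz=.010,zs=float(r.x[1]),tilt=0); print(pp); show(pp,RR)
E
```

```text
[ 1.01  0.54 -0.88  2.1   0.61  0.77  1.04] [ 0.44548122 -0.24320941  0.18235747] [(np.int32(15146), [209, 228, 142, 138], [279.0, 297.5])]
[(205, [64, 59, 59]), (207, [66, 61, 61]), (209, [47, 43, 43]), (211, [43, 39, 38]), (213, [41, 35, 36]), (215, [46, 42, 42]), (217, [97, 93, 91]), (219, [99, 94, 93]), (221, [100, 95, 94]), (223, [102, 97, 95]), (225, [104, 99, 97]), (227, [102, 88, 87]), (229, [88, 28, 26]), (231, [90, 28, 27]), (233, [94, 30, 27]), (235, [95, 28, 27]), (237, [98, 29, 28]), (239, [101, 31, 30])]
[(205, [39, 35, 35]), (207, [40, 35, 35]), (209, [41, 37, 37]), (211, [43, 38, 38]), (213, [37, 31, 32]), (215, [40, 34, 33]), (217, [96, 92, 91]), (219, [99, 94, 92]), (221, [101, 96, 95]), (223, [101, 96, 95]), (225, [104, 99, 98]), (227, [104, 99, 98]), (229, [91, 28, 27]), (231, [93, 29, 27]), (233, [94, 28, 26]), (235, [97, 31, 29]), (237, [99, 30, 29]), (239, [99, 30, 27])]
[(205, [38, 34, 34]), (207, [42, 38, 37]), (209, [43, 37, 39]), (211, [41, 36, 36]), (213, [45, 41, 41]), (215, [44, 39, 39]), (217, [97, 93, 90]), (219, [98, 94, 93]), (221, [101, 95, 94]), (223, [101, 97, 96]), (225, [103, 99, 96]), (227, [104, 100, 98]), (229, [91, 29, 28]), (231, [93, 29, 27]), (233, [95, 31, 28]), (235, [96, 28, 28]), (237, [95, 29, 28]), (239, [97, 28, 26])]
[0.01100899 0.00689963] [-0.8  0.8 -0.8]
[ 0.47091841 -0.13039893  0.20596836]
t 14.05 pos [ 0.4455 -0.2432  0.1824] F [ 0.5 -0.2 -0.9] w 0.0648
d [-2.36 11.55 -0.56] turn [8.906 3.224 2.382]
```

View pics/w15.png

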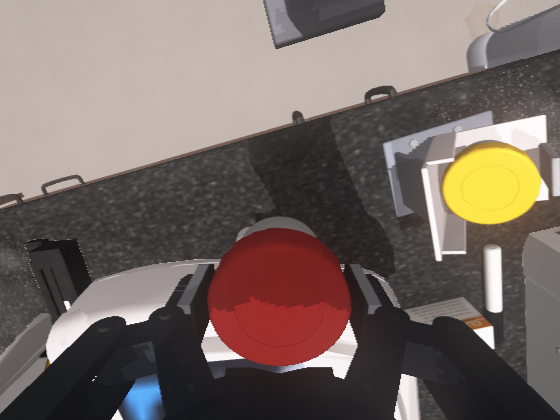

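```bash
python3 - <<'E'
from h import *
from scipy.spatial.transform import Slerp
pp,RR=place(ch(.002,0,.15),dz=.010,zs=.0065,tilt=0)
p0,R0=tool(); S=Slerp([0,1],Ro.from_matrix([R0,RR])); show([.45,-.19,.215],S(.5).as_matrix())
E
```

```text
t 14.05 pos [ 0.4455 -0.2432  0.1824] F [ 0.5 -0.2 -0.9] w 0.0648
d [-3.26  5.25 -0.98] turn [4.453 1.612 1.191]
```

{"fn": "play_rows", "kwargs": {"increments": [[[-1,0.8,-0.2],[0.9,0.32,0.24]],[[-1.8,1.8,-0.4],[1.8,0.64,0.48]],[[-2.4,3,-0.6],[2.7,0.97,0.72]],[[-2.9,4.1,-0.8],[3.6,1.29,0.95]],[[-3.3,5.2,-1],[4.45,1.61,1.19]]]}}

```text
clock: 14.55
eef_pos: [0.4483, -0.1892, 0.212]
eef_rot: [2.834, 1.288, 1.934]
ft_force: [-0.4, 0.4, -1.8]
width: 0.0648
```

```bash
python3 - <<'E'
from h import *
pp,RR=place(ch(.002,0,.15),dz=.010,zs=.0065,tilt=0); show(pp,RR); print(observe()['joint_pos'].round(2))
E
```

```text
t 14.55 pos [ 0.4483 -0.1892  0.212 ] F [-0.4  0.4 -1.8] w 0.0648
d [ 1.93  5.25 -2.75] turn [4.415 1.563 1.214]
[ 1.    0.56 -0.85  1.99  0.22  0.93  0.73]
```

{"fn": "play_rows", "kwargs": {"increments": [[[0.3,1,-0.5],[0.9,0.32,0.24]],[[0.7,2,-1.1],[1.8,0.64,0.48]],[[1.1,3.2,-1.7],[2.7,0.97,0.72]],[[1.5,4.2,-2.2],[3.6,1.27,0.97]],[[1.9,5.2,-2.7],[4.4,1.56,1.2]]]}}

```text
clock: 15.05
eef_pos: [0.4707, -0.1326, 0.2047]
eef_rot: [-3.139, 1.048, 1.601]
ft_force: [0.4, -0.1, -1.4]
width: 0.0648
```

{"fn": "play_rows", "kwargs": {"increments": [[[0,0,0],[0,0,0]],[[0,0,0],[0,0,0]],[[0,0,0],[0,0,0]]]}}

```text
clock: 15.35
eef_pos: [0.4709, -0.1332, 0.2055]
eef_rot: [3.137, 1.052, 1.603]
ft_force: [-0.4, 0.7, -1.3]
width: 0.0649
```

```bash
python3 - <<'E'
from h import *
pp,RR=place(ch(.002,0,.15),dz=.010,zs=.0065,tilt=0); show(pp,RR); print(observe()['joint_pos'].round(2))
pp,RR=place(ch(.002,0,.09),dz=.010,zs=.0065,tilt=0); show(pp,RR)
E
```

```text
t 15.35 pos [ 0.4709 -0.1332  0.2055] F [-0.4  0.7 -1.3] w 0.0649
d [ 0.1   0.01 -0.12] turn [0.07  0.031 0.02 ]
[ 0.99  0.61 -0.79  2.01 -0.1   0.84  0.37]
t 15.35 pos [ 0.4709 -0.1332  0.2055] F [-0.4  0.7 -1.3] w 0.0649
d [ 6.1   0.03 -0.15] turn [0.07  0.031 0.02 ]
```

{"fn": "play_rows", "kwargs": {"increments": [[[1.5,-0.2,-0.1],[0.07,0.03,0]],[[3,-0.2,-0.1],[0.07,0.03,0]],[[4.5,-0.2,-0.1],[0.07,0.03,0]],[[6.1,-0.2,-0.1],[0.07,0.03,0]],[[6.1,-0.2,-0.1],[0.07,0.03,0]]]}}

```text
clock: 15.85
eef_pos: [0.4673, -0.1009, 0.1524]
eef_rot: [-3.133, 1.046, 1.606]
ft_force: [-0.2, 0.1, -1.0]
width: 0.0651
```

{"fn": "play_rows", "kwargs": {"increments": [[[0,0,0],[0,0,0]],[[0,0,0],[0,0,0]]]}}

```text
clock: 16.05
eef_pos: [0.4685, -0.1024, 0.1537]
eef_rot: [-3.138, 1.047, 1.599]
ft_force: [0.0, -0.3, -0.3]
width: 0.0652
```

```bash
python3 - <<'E'
from h import *
O=ch(0,0,0)
pp,RR=place(ch(.002,.002,.09),dz=.010,zs=.0065,tilt=0); show(pp,RR)
i,im=shot('w16')
p,R=tool(); print(np.round([(p-O)@my*1e3,(p-O)@cx*1e3,(p-O)@cz*1e3],1))
def onpl(u,v,z):
    c,d=ray(i,u,v); t=(z-(c-O)@cz)/(d@cz); X=c+d*t-O; return (X@cx*1000).round(1),(X@my*1000).round(1)
g=im[:,279].astype(int); print([(r,g[r].tolist()) for r in range(205,236,3)])
print(blobs(masks(im)['r']),blobs(masks(im)['y']))
print(onpl(279.5,228,.128),onpl(279.5,365,.147),onpl(279.5,217,.09))
for nm,X in dict(kl=ch(.039,-.015,.048),kr=ch(.039,.015,.048)).items(): print(nm,proj(i,X).round(0))
im2=optics.camera('scene'); a=cv2.resize(im2[150:270,280:400],(600,600),interpolation=cv2.INTER_CUBIC)
cv2.imwrite('pics/st16.png',cv2.cvtColor(a,cv2.COLOR_RGB2BGR))
E
```

```text
t 16.05 pos [ 0.4685 -0.1024  0.1537] F [ 0.  -0.3 -0.3] w 0.0652
d [ 0.07 -0.03 -0.04] turn [-0.014  0.     0.008]
[  1.7   8.  119.7]
[(205, [246, 216, 70]), (208, [247, 216, 69]), (211, [246, 215, 68]), (214, [247, 215, 68]), (217, [124, 113, 104]), (220, [130, 118, 112]), (223, [138, 127, 121]), (226, [146, 133, 128]), (229, [130, 55, 42]), (232, [142, 54, 43]), (235, [150, 54, 44])]
[(np.int32(15362), [207, 229, 145, 137], [278.7, 298.0])] [(np.int32(1983), [235, 192, 87, 50], [277.1, 212.4])]
(np.float64(36.5), np.float64(-0.1)) (np.float64(-26.8), np.float64(-0.1)) (np.float64(29.1), np.float64(-0.1))
kl [300. 185.]
kr [259. 185.]
```

View pics/w16.png

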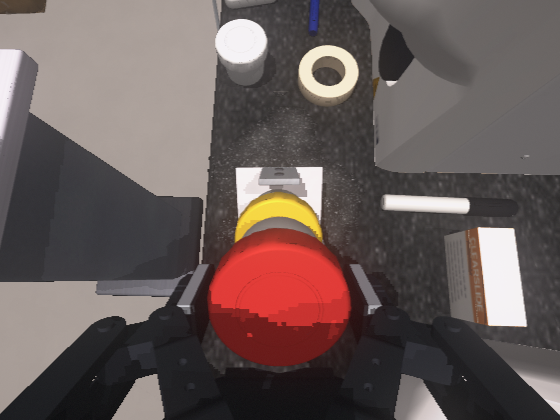

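View pics/st16.png

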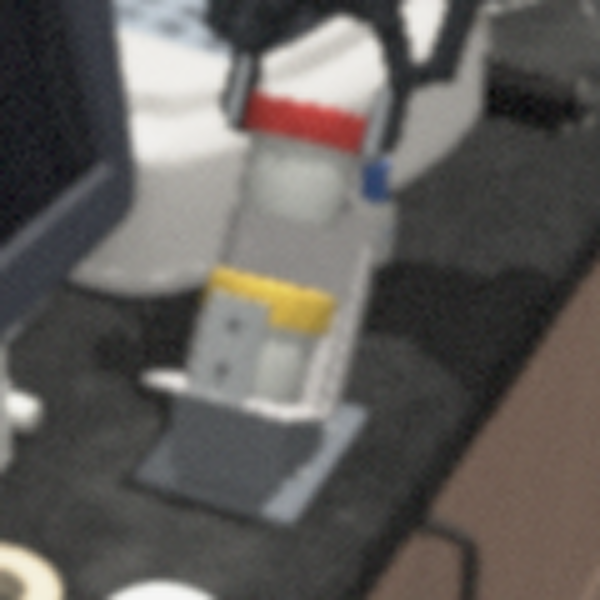

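{"fn": "play_rows", "kwargs": {"increments": [[[0.8,0,0.05],[0,0,0]],[[1.6,0,0.1],[0,0,0]],[[2.3,0,0.15],[0,0,0]],[[2.8,0,0.15],[0,0,0]],[[2.8,0,0.15],[0,0,0]]]}}

```text
clock: 16.65
eef_pos: [0.4672, -0.0885, 0.1275]
eef_rot: [-3.133, 1.046, 1.604]
ft_force: [0.3, -0.2, -0.5]
width: 0.0651
```

{"fn": "play_rows", "kwargs": {"increments": [[[0.1,0,0],[0,0,0]],[[0.1,0,0],[0,0,0]]]}}

```text
clock: 16.85
eef_pos: [0.4677, -0.0887, 0.1273]
eef_rot: [-3.136, 1.047, 1.601]
ft_force: [-0.6, 0.5, -1.1]
width: 0.0649
```

```bash
python3 - <<'E'
from h import *
O=ch(0,0,0)
i,im=shot('w17')
p,R=tool(); print(np.round([(p-O)@my*1e3,(p-O)@cx*1e3,(p-O)@cz*1e3],1),observe()['ft_force'].round(1))
im2=optics.camera('scene'); a=cv2.resize(im2[150:270,280:400],(600,600),interpolation=cv2.INTER_CUBIC)
cv2.imwrite('pics/st17.png',cv2.cvtColor(a,cv2.COLOR_RGB2BGR))
E
```

```text
[ 2.1  6.7 90. ] [-0.2  0.2 -1. ]
```

View pics/st17.png

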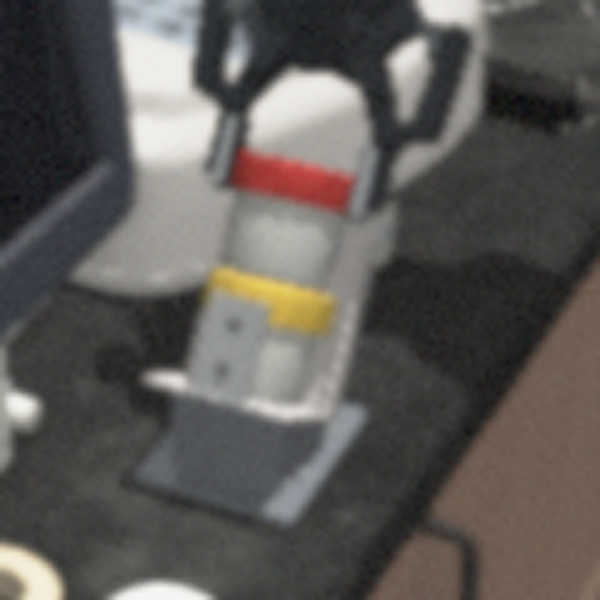

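View pics/w17.png

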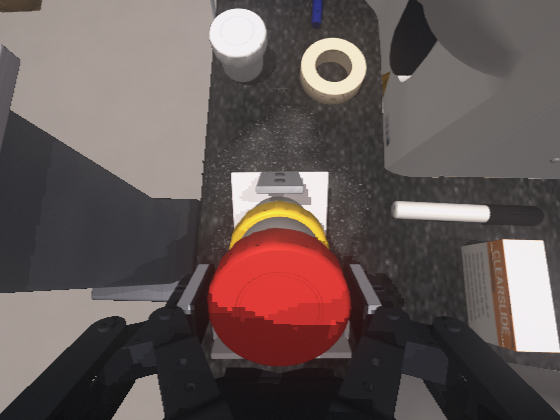

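{"fn": "play_rows", "kwargs": {"increments": [[[0.1,0,0.1],[0,0,0]],[[0.2,0,0.2],[0,0,0]],[[0.2,0,0.2],[0,0,0]]]}}

```text
clock: 17.25
eef_pos: [0.4676, -0.0896, 0.1244]
eef_rot: [-3.135, 1.046, 1.601]
ft_force: [-0.2, -0.6, -0.4]
width: 0.065
```

{"fn": "play_rows", "kwargs": {"increments": [[[0,0,0],[0,0,0]],[[0,0,0],[0,0,0]]]}}

```text
clock: 17.45
eef_pos: [0.4676, -0.0894, 0.1245]
eef_rot: [-3.135, 1.046, 1.601]
ft_force: [-0.2, 0.6, -0.1]
width: 0.065
```

{"fn": "play_rows", "kwargs": {"increments": [[[0.1,0,0],[0,0,0]],[[0.15,0,0.05],[0,0,0]],[[0.15,0,0.05],[0,0,0]]]}}

```text
clock: 17.75
eef_pos: [0.4678, -0.0894, 0.1238]
eef_rot: [-3.136, 1.047, 1.601]
ft_force: [-3.5, -5.1, 13.9]
width: 0.0649
```

```bash
python3 - <<'E'
from h import *
O=ch(0,0,0)
p,R=tool(); print(np.round([(p-O)@my*1e3,(p-O)@cx*1e3,(p-O)@cz*1e3],1)); s=observe(); print(s['ft_force'].round(1),s['torque'].round(2))
E
```

```text
[ 2.1  4.4 87.3]
[-3.5 -5.1 13.9] [0.01 0.74 0.4 ]
```

Contact (≈14 N along the channel): red stands on the yellow lid. Back off a hair and release.

{"fn": "play_rows", "kwargs": {"increments": [[[-0.1,0,0],[0,0,0]],[[-0.1,0,0],[0,0,0]]]}}

```text
clock: 17.95
eef_pos: [0.4677, -0.0897, 0.1239]
eef_rot: [-3.136, 1.047, 1.6]
ft_force: [0.2, -1.0, 0.2]
width: 0.0649
```

{"fn": "play_rows", "kwargs": {"increments": [[[0,0,0],[0,0,0]],[[0,0,0],[0,0,0]],[[0,0,0],[0,0,0]],[[0,0,0],[0,0,0]],[[0,0,0],[0,0,0]]], "hand": 100}}

```text
clock: 18.45
eef_pos: [0.4676, -0.0895, 0.1238]
eef_rot: [-3.135, 1.046, 1.601]
ft_force: [-0.1, 0.4, 0.5]
width: 0.0856
```

```bash
python3 - <<'E'
from h import *
i,im=shot('w18')
print(observe()['ft_force'].round(1),observe()['width'])
im2=optics.camera('scene'); a=cv2.resize(im2[150:270,280:400],(600,600),interpolation=cv2.INTER_CUBIC)
cv2.imwrite('pics/st18.png',cv2.cvtColor(a,cv2.COLOR_RGB2BGR))
E
```

```text
[-0.3  0.6  0.3] 0.08539089988580133
```

View pics/st18.png

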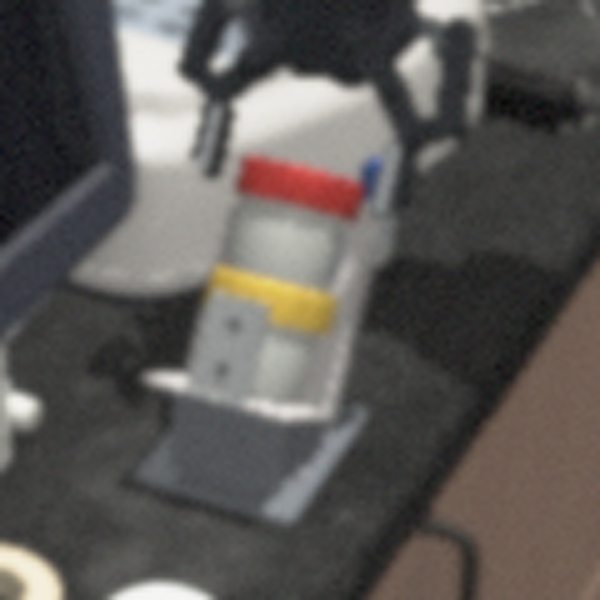

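View pics/w18.png

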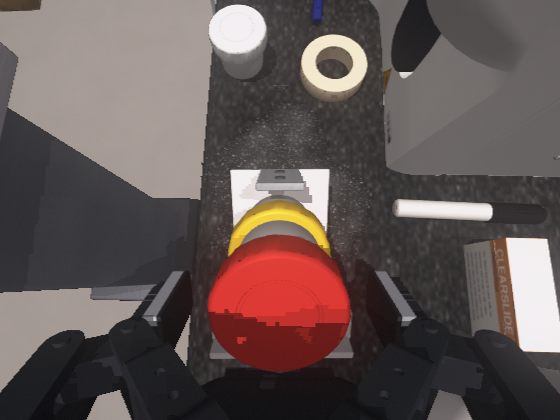

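{"fn": "play_rows", "kwargs": {"increments": [[[-2,0,0],[0,0,0]],[[-5,0,0],[0,0,0]],[[-8,0,0],[0,0,0]],[[-10,0,0],[0,0,0]],[[-10,0,0],[0,0,0]]]}}

```text
clock: 19.05
eef_pos: [0.4703, -0.1413, 0.212]
eef_rot: [-3.141, 1.049, 1.594]
ft_force: [-0.1, -0.2, -0.4]
width: 0.0854
```

{"fn": "play_rows", "kwargs": {"increments": [[[0,0,0],[0,0,0]],[[0,0,0],[0,0,0]],[[0,0,0],[0,0,0]]]}}

```text
clock: 19.35
eef_pos: [0.4687, -0.1389, 0.2097]
eef_rot: [-3.133, 1.045, 1.604]
ft_force: [-0.3, 0.3, 0.1]
width: 0.0856
```

```bash
python3 - <<'E'
from h import *
i,im=shot('w19')
print(blobs(masks(im)['r']),blobs(masks(im)['y']))
for nm,X in dict(kc=ch(.039,0,.048),ytop=ch(.031,0,.058),rtop=ch(-.002,0,.116),rrear=ch(-.035,0,.116),rbf=ch(.031,0,.096),foot=ch(.022,0,.058),s=ch(-.035,0,.102)).items(): print(nm,proj(i,X).round(0))
im2=optics.camera('scene'); cv2.imwrite('pics/s19.png',cv2.cvtColor(im2,cv2.COLOR_RGB2BGR)); a=cv2.resize(im2[150:270,280:400],(400,400),interpolation=cv2.INTER_CUBIC)
im3=optics.camera('top'); cv2.imwrite('pics/t19.png',cv2.cvtColor(im3,cv2.COLOR_RGB2BGR)); b=cv2.resize(im3[190:290,260:360],(400,400),interpolation=cv2.INTER_CUBIC)
cv2.imwrite('pics/st19.png',cv2.cvtColor(np.hstack([a,b]),cv2.COLOR_RGB2BGR)); print(observe()['clock'])
E
```

```text
[(np.int32(5205), [238, 190, 84, 81], [279.4, 230.9])] [(np.int32(673), [246, 173, 67, 31], [279.4, 184.3])]
kc [281. 166.]
ytop [281. 176.]
rtop [281. 234.]
rrear [281. 273.]
rbf [281. 186.]
foot [281. 186.]
s [281. 264.]
19.5
```

View pics/st19.png

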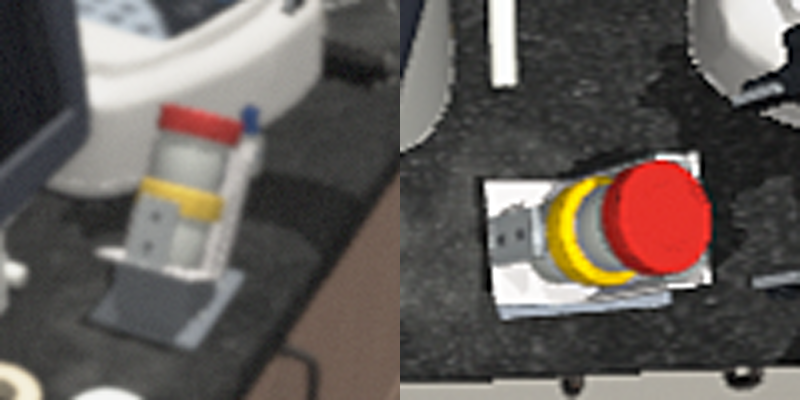

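View pics/w19.png

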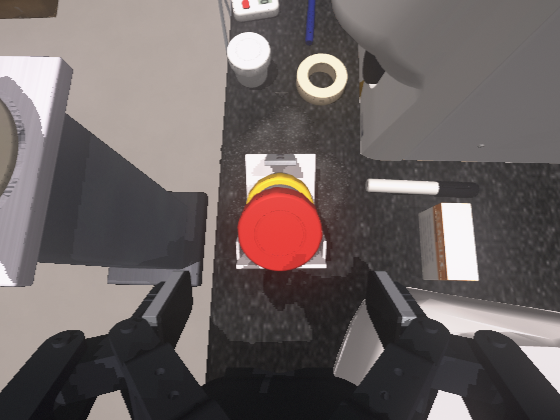

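View pics/t19.png

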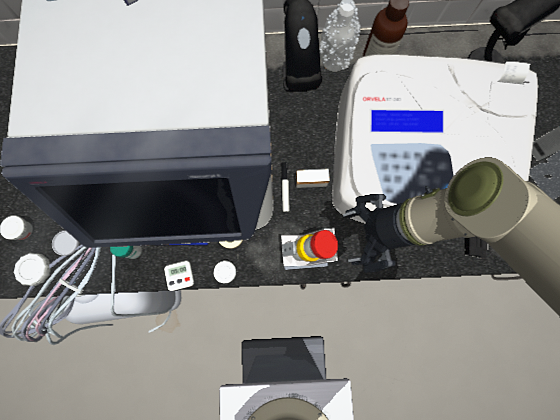

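```bash
python3 - <<'E'
from h import *
i=optics.camera_info('scene')
for f in ('scene0','s19'):
    im=cv2.cvtColor(cv2.imread(f'pics/{f}.png'),cv2.COLOR_BGR2HSV)
    m=cv2.inRange(im,(100,110,50),(125,255,255)); m[:,:345]=0; m[:,375:]=0; m[:170]=0; m[200:]=0
    print(f,blobs(m,4))
im=optics.camera('scene')
a=masks(im); b=masks(cv2.cvtColor(cv2.imread('pics/s19.png'),cv2.COLOR_BGR2RGB))
for k in 'yr': print(k,blobs(a[k],30),blobs(b[k],30))
E
```

```text
scene0 [(np.int32(23), [353, 182, 4, 7], [354.4, 185.0])]
s19 [(np.int32(12), [354, 183, 3, 6], [354.7, 185.5])]
y [(np.int32(98), [323, 204, 23, 11], [335.7, 209.4])] [(np.int32(99), [323, 204, 23, 11], [335.8, 209.5])]
r [] []
```

{"fn": "play_rows", "kwargs": {"increments": [[[-1,0,0],[0,0,0]],[[-2,0,0],[0,0,0]],[[-2,0,0],[0,0,0]],[[-2,0,0],[0,0,0]],[[-2,0,0],[0,0,0]]]}}

```text
clock: 20.05
eef_pos: [0.4693, -0.1496, 0.2277]
eef_rot: [-3.135, 1.047, 1.601]
ft_force: [-0.1, -0.9, 0.6]
width: 0.0856
```

```bash
python3 - <<'E'
from h import *
im=optics.camera('scene'); a=masks(im)
for k in 'yr': print(k,blobs(a[k],30))
from station import ticket
s=observe(); print(s['clock'],s['ft_force'].round(1)); print(ticket.job_done())
E
```

```text
y [(np.int32(96), [323, 205, 23, 10], [335.9, 209.5])]
r []
20.1 [ 0.7 -0.7 -1.1]
the job is handed in; nothing more can be done
None
```

The magazine is loaded and handed in at 20.1 s. The yellow cup was slid down the channel first and let go about 2 mm above the bottom stop. The red cup was then lowered until it touched (about 14 N along the channel) and released on the yellow lid.

**Last checks**
- **Alignment:** In the last wrist and top pictures both cups are lid up and in line with the channel. The lids are within about 3 px of where the channel geometry puts them.
- **Seating:** Red touched at about 58 mm up the channel, which means yellow is standing on the stop. I did not measure its seat any other way.
- **At rest:** The yellow lid stayed put over the last three scene pictures. The red lid gave no blob with the colour mask in the scene camera, so its steadiness was judged by eye only.
- **Other things:** The blue dropper, closest to the work, is at the same scene pixels as at the start to within 0.5 px. The rest were only looked over in the pictures and appear untouched.
- **Robot:** The gripper is open and about 12 cm back up the channel axis, with no contact force.

**Disagreements**
- The camera estimates of the cups and the magazine differed by 3–5 mm. I corrected for this from close wrist views before each insertion.
- The first tilted grasp of red stopped 9 mm short because of the wrist's range. I redid it with the tool straight down.

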